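# Grease a pillow block bearing

## Robot

A 7-joint arm with a two-finger parallel gripper is mounted at the origin on the work surface. World frame = base frame: x ahead of the robot, y to its left, z up, the work surface at z = 0. Lengths are in mm, angles in rad, forces in N, time in s.
With the tool pointing down it reaches from about 425 to 925 mm from the base axis. Payload 6.8 kg.
Tool frame: the origin (TCP) lies midway between the tips of the shut fingers; the grasp point (between the pads) lies 19 mm behind it; y points along the fingers, x is the direction in which the jaws open and shut, and the axes are right-handed (so a half turn about y gives the same grasp; the last joint's range is limited). The gripper opens to 85 mm and grips with 20 to 120 N. Pads are 22 mm wide; open, the fingers measure 114 mm over their backs; the gripper's body (76 mm by 85 mm) begins 54 mm behind the grasp point. The pads swing forward as they close: fully open they stand 13 mm farther back than shut.
Start: joints at [-1.327, 0.477, 0.022, 1.555, -0.011, 1.109, -0.083], TCP at [232.594, 633.678, 231.308] pointing down, gripper open.
Joint ranges: [-2.96, 2.96], [-0.34, 2.1], [-1.41, 1.46], [0.24, 2.44], [-1.37, 4.51], [0.17, 1.92], [-2.96, 2.96]. Speed limits (rad/s): [2.39, 2.39, 3.14, 3.14, 3.14, 3.14, 3.14].

## Interface

Orientations are given as a 3x3 rotation matrix whose columns are the frame's x, y, z axes.
In Python, from cell import monitor, eyes, manip gives the robot as it stands.
- The arm moves only by the tool jog_arm, never from a script. Its argument "targets" is a list of rows, each an object of numbers: "dx", "dy", "dz": the shift along the tool's x, y, z in m; "rx", "ry", "rz": the turn, a rotation vector about the tool's x, y, z in degrees. A call has 1 to 12 rows; each row is the pose to reach, as a shift and turn from the pose commanded when the call began, along the tool's axes at that moment; what a row does not reach only later rows make up. A row lasts 1/8 s, in which the tool goes at most 62.5 mm and 10.7 degrees, less where a joint would pass 70% of its speed; a pose out of reach is approached as far as the arm can. A call with a gripper value outside its range is refused whole. "jaw" is the closure, from 0 (fully open) to 1 (shut), set as the call begins (left out, the last holds). The fingers move at their own pace and stop on an object; the grip force is fixed at half the most. Time passes only in rows, so rows that repeat a pose let the fingers close. It gives the time, the measured TCP pose, the force and the opening at its end, in the units of the state.
- monitor.read_state(): the state, without advancing time (a new reading comes with each control period).
- eyes.snapshot(name): name is "side" or "top" or "wrist"; returns a dict with "color" (400x640x3 uint8, red, green, blue), "depth" (400x640 float32, mm along the optical axis (not along the pixel's ray), 0 where there is no reading), "fx", "fy", "cx", "cy" (pixels), "eye" and "orientation" of the camera in the world; the wrist camera has in their place "T_tool_cam" (4x4, takes a point from camera to tool coordinates, whose origin is the TCP and whose axes are the tool frame's). Camera axes: x right, y down, z forward; pixel columns grow to the right and rows downward; lengths in mm; the calibration is good to about 2 mm. A picture is of the moment at which its call begins: read the wrist's pose just before it.
- manip.finish_job(): hands the job in, once; it reports no verdict.
Trained networks look in a picture, given as the dict that the camera call returned (one of the last four; its "shot" number tells which), for a name from the list of things; names that differ only in an ending like _2 or _b are one class to them, and where a whole thing is asked for, a point or a joint stands for the part that bears it (a point fixed in the world has none). Each returns a list of dicts, best first, with "score" (0 to 1); they miss things now and then, are a little off and sometimes report something else, mostly with a low value. They report only what shows in the picture. A call takes as long as a camera call. They do not tell look-alikes from the thing itself.
- eyes.boxes_of(picture, name): "location" ([column, row] in pixels, amid what is visible of it).
- eyes.silhouettes(picture, name): "mask" (400x640 bool, what is visible of it) and "location" ([column, row] in pixels, amid what is visible of it).
The state is a dict: "time_s": time; "q": joint angles; "qd": joint speeds; "effort": joint torques, N m; "tcp_pos": TCP position; "eef_rot": TCP orientation; "ft_force": force on the tool from outside, world axes, zero at the start; "torque": the same for the moment, N m; "width": finger opening in mm.
Only numpy, scipy, OpenCV 4.12 (cv2) and the standard library are available. Lean on these libraries where they do the work, as an engineer would, in place of code of your own. Each camera call takes 0.05 s, during which the arm holds its last target.

## Task

Grease the pillow block bearing on the bench: take the push-type grease gun out of the tool rack, press its coupler squarely onto the bearing's slanting grease nipple until it snaps on, and keep pushing along the nipple until the gun's spring plunger is most of the way in. Finish while still gripping the gun and holding the plunger in against its spring: do not let go or pull off. Leave the other tools and things where they are.

Things in the scene. Friction and masses are not known exactly. Their poses are not given: they have to be found in the camera images.
- gun: small round push-type grease gun, about 0.35 kg, upright, nozzle down, in one of the rack's three holes. Above the origin: steel foot collar 36 mm wide, 8 mm high; plain aluminium barrel with a steel cap, both 28 mm wide (grip here, 10 to 98 mm up), domed top at 106 mm. Below it: feed pipe and coupler. Origin: on the axis, underside of the collar, on the rack's top; z along the axis to the cap
- mouth (a point): centre of the coupler's mouth, on the gun's axis 68 mm below its origin while the plunger is out (nearer as it goes in); axes as the gun's. Coupler 18 mm wide, 32 mm long, on a 10 mm pipe; the mouth is a 15 mm funnel narrowing to a 9.5 mm bore, with four sprung jaws 4 mm inside that take about 8 N to snap over the nipple's head
- seat (a point): centre of the sealing seat at the bottom of the coupler's bore, 11.5 mm above the mouth on the gun's axis (56.5 mm below the gun's origin while the plunger is out); axes as the gun's. It rests on the nipple's tip when the coupler is snapped on
- plunger (a joint): how far the coupler and feed pipe are pushed into the barrel, in m: 0 out, 0.014 fully in. Spring: 11 N to start, 18 N fully in, so the jaws snap first
- nipple: brass grease nipple on the bearing's dome. Origin: its tip; z points out of it along its axis, which leans 30 degrees from the vertical towards the bearing's -x. Head 8 mm wide, 6.8 mm long, tapering to 4 mm at the tip; neck 5 mm wide; its 12 mm hexagon begins 12 mm below the tip. About 102 mm above the bench
- bearing: grey cast pillow block, foot 140 by 38 mm, 69 mm wide dome 34 mm thick, bolted to a 190 by 85 by 18 mm board that is fixed to the bench. Origin: centre of the board's underside; z up, x along the foot, the 25 mm shaft along y, its centre 54.5 mm up; a 72 mm pulley on the shaft 52 to 74 mm to +y. The nipple's tip is at x = -27 mm, y = 0, z = 102 mm
- rack: fixed plywood tool rack, 80 (x) by 270 (y) mm, top 85 mm above the bench, 12 mm board with three 23 mm holes in a row along its y, at -85, 0 and +85 mm. Origin: centre of its underside, z up. Open to +x below the board
- screwdriver: screwdriver with a black handle 27 mm wide and 96 mm high, standing in the rack. Origin: underside of its 31 mm collar, on the rack's top; z up. Leave it
- file: round file with a pear-shaped wooden handle 31 mm wide and 84 mm high, standing in the rack. Origin: underside of its 31 mm collar, on the rack's top; z up. Leave it
- torch: grey hand torch standing on its lens, 58 mm wide, 140 mm high. Origin: centre of its underside, z up. Leave it
- glue_bottle: small white glue bottle with a pointed nozzle, 37 mm wide, 88 mm high. Origin: centre of its underside, z up. Leave it
Not all that is in view belongs to the job. Of the things like the gun, leave any that is orange; of the rest the larger one is meant.

How it is judged:
By the outcome, as a careful person would: the job done as asked, in the order asked, and still so for the second after the job is handed in, while the arm keeps its last pose, push and grip.
It also fails if it takes over 42 s, if anything falls off the work surface, if the arm or the gripper's body presses on something with over 40 N, if the wrist force passes 120 N, or if a joint passes its speed limit or range.

## Working session

There is one attempt and no reset: what is moved stays moved. The work goes in short steps, Python scripts to look and compute and a tool call to move; the robot and the scene stay as the last step left them, time stands still between calls to the robot, and variables do not carry over. Pictures are saved under pics/ and viewed, and the job is handed in when it is done.

Besides the shell and the picture viewer there is one more tool, called after "Emit:" in YAML: its name, and indented under it one key for each argument. jog_arm: Moves the arm, as the interface text tells. Its arguments: {"type":"object","properties":{"targets":{"type":"array","items":{"type":"object","properties":{"dx":{"type":"number"},"dy":{"type":"number"},"dz":{"type":"number"},"rx":{"type":"number"},"ry":{"type":"number"},"rz":{"type":"number"}}}},"jaw":{"type":"number"}},"required":["targets"]}

```bash
ls; mkdir -p pics; python3 - <<'E'
from cell import monitor, eyes, manip
import cv2,pickle
s=monitor.read_state();print(s)
for n in ["side","top","wrist"]:
    p=eyes.snapshot(n);cv2.imwrite(f"pics/{n}0.png",p["color"][:,:,::-1]);pickle.dump(p,open(f"{n}0.pkl","wb"))
    print(n,{k:v for k,v in p.items() if k not in("color","depth")})
    for t in ["gun","nipple","bearing","rack","screwdriver","file","torch","glue_bottle"]:
        print(t,[(r["location"],round(r["score"],2)) for r in eyes.boxes_of(p,t)])
E
```

```text
pics
{'time_s': 0.0, 'q': array([-1.32708513,  0.4778345 ,  0.02234534,  1.55647447, -0.01150062,
        1.10931117, -0.08310617]), 'qd': array([-2.81972593e-04, -1.92033886e-04,  1.43066628e-03,  2.13263747e-03,
        2.69119941e-05, -8.80333758e-04, -1.48175063e-03]), 'effort': array([ 8.00603743e-05, -5.96431446e+01,  1.60795480e+00, -2.81200737e+01,
        1.24143870e-02,  9.22142935e-03,  1.33849625e-05]), 'tcp_pos': array([232.41242797, 633.07612862, 230.29305647]), 'eef_rot': array([[ 3.44588820e-01, -5.16501800e-04, -9.38753577e-01],
       [ 9.38751809e-01, -1.82762117e-03,  3.44589177e-01],
       [-1.89366685e-03, -9.99998197e-01, -1.44910825e-04]]), 'ft_force': array([-1.24427877,  0.46973052, -0.14175877]), 'torque': array([-0.02146602, -0.0104435 ,  0.02495161]), 'width': 85.61970086029572}
side {'fx': 384.1589164830499, 'fy': 384.1589164830499, 'cx': 319.90880486613247, 'cy': 202.33542884892069, 'eye': array([ 300.73101258, -345.84569438,  677.9872296 ]), 'orientation': array([[ 0.7285907 , -0.52262369,  0.44274153],
       [-0.68485624, -0.56650325,  0.45830775],

[... 852 characters left out ...]
ck []
screwdriver [([171.9, 279.9], 0.79)]
file [([264.1, 260.7], 0.7)]
torch [([373.9, 175.6], 0.69)]
glue_bottle [([256.3, 179.1], 0.69)]
wrist {'fx': 334.23162522589007, 'fy': 334.23162522589007, 'cx': 312.26519669649747, 'cy': 204.84826626474498, 'T_tool_cam': array([[ 9.99999952e-01, -3.04095558e-04, -5.35546948e-05,
         1.11696194e+00],
       [-4.85406772e-05, -3.26106993e-01,  9.45332865e-01,
        -1.41996691e+02],
       [-3.04936085e-04, -9.45332818e-01, -3.26106993e-01,
         8.39064859e+01],
       [ 0.00000000e+00,  0.00000000e+00,  0.00000000e+00,
         1.00000000e+00]]), 'shot': 3}
gun []
nipple []
bearing []
rack []
screwdriver []
file []
torch []
glue_bottle []
```

View pics/side0.png

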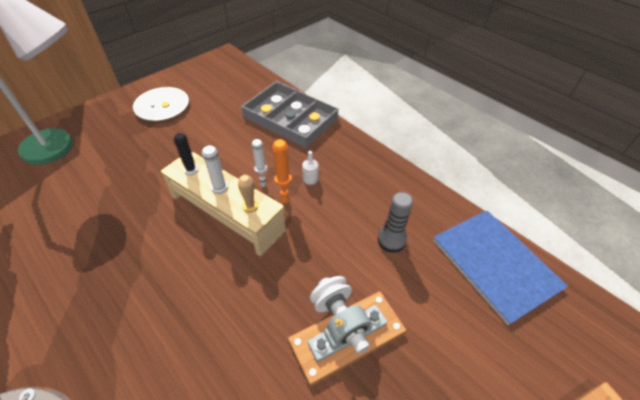

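View pics/top0.png

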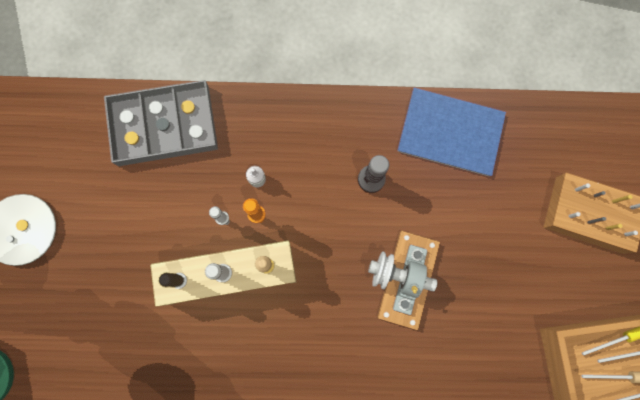

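View pics/wrist0.png

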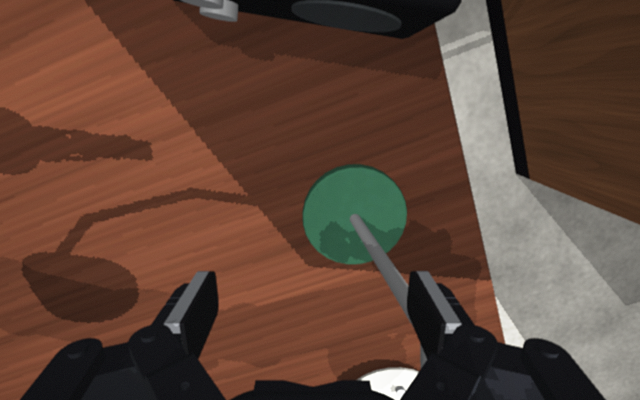

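The rack's middle hole holds the large silver gun (top image, 216,270). The smaller silver and the orange ones stand behind it, and the brass nipple is at about (415,288). Next I'll measure these.

```bash
cat > h.py <<'E'
import numpy as np,pickle,cv2
def cloud(p,mask=None,R=None,t=None):
    d=p["depth"];v,u=np.indices(d.shape);m=d>0
    if mask is not None:m&=mask
    z=d[m];P=np.c_[(u[m]-p["cx"])/p["fx"]*z,(v[m]-p["cy"])/p["fy"]*z,z]
    if R is None:R,t=p["orientation"],p["eye"]
    return P@R.T+t,np.c_[u[m],v[m]]
def proj(p,X,R=None,t=None):
    if R is None:R,t=p["orientation"],p["eye"]
    c=(np.atleast_2d(X)-t)@R
    return np.c_[c[:,0]/c[:,2]*p["fx"]+p["cx"],c[:,1]/c[:,2]*p["fy"]+p["cy"]]
def wristRT(p,s):
    T=p["T_tool_cam"];R=s["eef_rot"];return R@T[:3,:3],R@T[:3,3]+s["tcp_pos"]
E
python3 - <<'E'
from cell import monitor, eyes
from h import *
for n in ["top","side"]:
    p=eyes.snapshot(n)
    pickle.dump(p,open(n+"1.pkl","wb"))
    for t in ["gun","rack","bearing","nipple","file","screwdriver","torch"]:
        for r in eyes.silhouettes(p,t):
            if r["score"]<.3: continue
            m=cv2.erode(r["mask"].astype(np.uint8),np.ones((3,3)))>0 if t!="nipple" else r["mask"]
            X,_=cloud(p,m)
            if len(X)==0: continue
            print(n,t,round(r["score"],2),r["location"],len(X),"med",np.median(X,0).round(),"z",np.percentile(X[:,2],[2,98]).round(),"x",np.percentile(X[:,0],[2,98]).round(),"y",np.percentile(X[:,1],[2,98]).round())
    X,_=cloud(p)
    # rack top
    m=(abs(X[:,2]-85)<5)&(X[:,0]>200)&(X[:,0]<500)&(X[:,1]>50)&(X[:,1]<450)
    r=cv2.minAreaRect(X[m,:2].astype(np.float32));print(n,"racktop",m.sum(),r,np.median(X[m,2]))
    m=(abs(X[:,2]-18)<5)&(X[:,0]>200)&(X[:,0]<500)&(X[:,1]>-350)&(X[:,1]<-80)
    r=cv2.minAreaRect(X[m,:2].astype(np.float32));print(n,"board",m.sum(),r,cv2.boxPoints(r).round(1).tolist(),np.median(X[m,2]))
E
```

```text
top gun 0.77 [219.9, 270.1] 346 med [514. 167. 185.] z [ 92. 194.] x [501. 528.] y [160. 184.]
top gun 0.72 [219.1, 214.4] 175 med [623. 182. 118.] z [ 55. 137.] x [616. 633.] y [177. 193.]
top rack 0.55 [231.4, 274.1] 4082 med [515. 163.  85.] z [82. 89.] x [463. 566.] y [ 46. 302.]
top bearing 0.7 [407.9, 275.2] 3862 med [ 513. -190.   31.] z [15. 91.] x [426. 596.] y [-249. -127.]
top nipple 0.5 [220.5, 270.7] 416 med [514. 168. 183.] z [ 90. 194.] x [500. 530.] y [158. 187.]
top nipple 0.42 [419.3, 286.6] 60 med [ 493. -195.   91.] z [ 83. 103.] x [486. 501.] y [-203. -189.]
top file 0.82 [265.1, 261.9] 162 med [530.  87. 166.] z [ 94. 171.] x [519. 540.] y [77. 99.]
top screwdriver 0.87 [171.0, 281.4] 288 med [499. 250. 170.] z [ 91. 183.] x [488. 510.] y [245. 264.]
top torch 0.79 [374.9, 176.0] 694 med [ 714. -117.   94.] z [ 20. 143.] x [699. 738.] y [-143.  -98.]
top racktop 1610 ((476.8432312011719, 180.1772918701172), (47.31010055541992, 256.26068115234375), 0.6172257661819458) 85.31961827856355
top board 1047 ((460.79058837890625, -187.5970458984375), (84.84095001220703, 
[... 929 characters left out ...]
46.7, 192.2] 401 med [525.  83. 142.] z [ 91. 170.] x [517. 539.] y [77. 95.]
side screwdriver 0.91 [188.1, 153.1] 437 med [495. 248. 144.] z [ 91. 183.] x [487. 506.] y [245. 260.]
side torch 0.6 [393.9, 223.1] 1124 med [ 710. -131.   78.] z [ 15. 142.] x [698. 733.] y [-149. -108.]
side racktop 1221 ((475.5784606933594, 179.65380859375), (49.08658218383789, 257.26861572265625), 0.34361615777015686) 85.95379734420544
side board 1747 ((464.5894775390625, -188.58404541015625), (85.82185363769531, 93.87954711914062), 74.77818298339844) [[408.0, -217.6999969482422], [498.6000061035156, -242.3000030517578], [521.0999755859375, -159.5], [430.6000061035156, -134.89999389648438]] 19.522042731475494
```

```bash
python3 - <<'E'
import cv2
a=cv2.imread("pics/top0.png");cv2.imwrite("pics/b_top.png",cv2.resize(a[220:340,350:460],None,fx=5,fy=5,interpolation=2)[:600])
a=cv2.imread("pics/side0.png");cv2.imwrite("pics/b_side.png",cv2.resize(a[265:385,280:420],None,fx=5,fy=5,interpolation=2))
E
```

```text
(no output)
```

View pics/b_top.png

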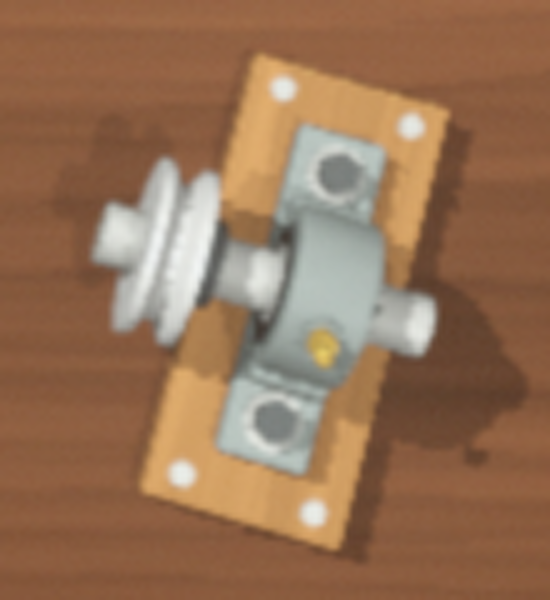

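View pics/b_side.png

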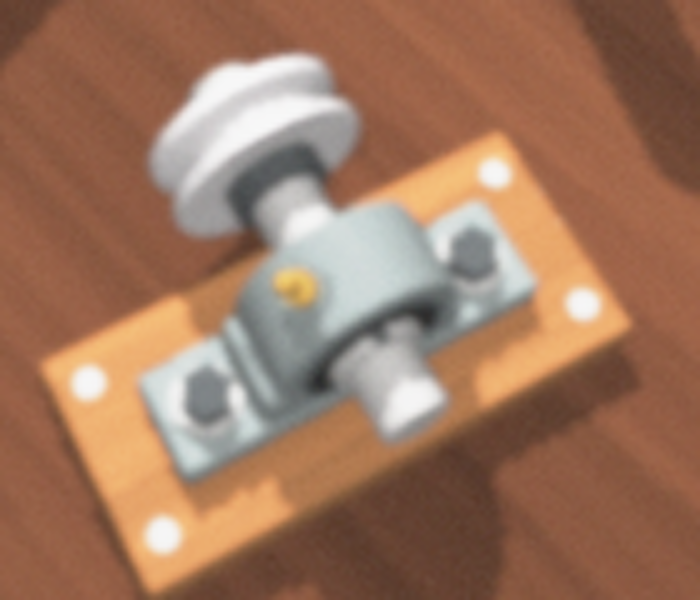

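```bash
python3 - <<'E'
from h import *
from scipy.optimize import least_squares
P={n:pickle.load(open(n+"1.pkl","rb")) for n in("top","side")}
for n,p in P.items():
    X,uv=cloud(p)
    hsv=cv2.cvtColor(p["color"],cv2.COLOR_RGB2HSV)[uv[:,1],uv[:,0]]
    m=(abs(X[:,2]-85.5)<4)&(X[:,0]>420)&(X[:,0]<600)&(X[:,1]>20)&(X[:,1]<330)
    r=cv2.minAreaRect(X[m,:2].astype(np.float32));print(n,"racktop",m.sum(),r,np.median(X[m,2]))
    m=(abs(X[:,2]-18.5)<4)&(X[:,0]>380)&(X[:,0]<640)&(X[:,1]>-280)&(X[:,1]<-100)
    r=cv2.minAreaRect(X[m,:2].astype(np.float32));print(n,"board",m.sum(),r,cv2.boxPoints(r).round(1).tolist(),np.median(X[m,2]))
    # brass
    m=(X[:,2]>80)&(X[:,2]<112)&(X[:,0]>460)&(X[:,0]<530)&(X[:,1]>-225)&(X[:,1]<-165)&(hsv[:,1]>110)
    print(n,"brass",m.sum(),uv[m].mean(0),X[m].mean(0).round(1), X[m][np.argsort(-X[m,2])[:6]].round(1).tolist())
    # gun cylinder r=14 vertical
    m=(np.hypot(X[:,0]-514,X[:,1]-168)<25)&(X[:,2]>98)&(X[:,2]<178)
    Y=X[m]
    f=least_squares(lambda a:np.hypot(Y[:,0]-a[0]-a[2]*(Y[:,2]-140),Y[:,1]-a[1]-a[3]*(Y[:,2]-140))-14,[516,170,0,0],loss="soft_l1")
    g=least_squares(lambda a:np.hypot(Y[:,0]-a[0],Y[:,1]-a[1])-14,[516,170],loss="soft_l1")
    print(n,"gun",m.sum(),f.x,g.x,"z top",np.percentile(X[(np.hypot(X[:,0]-514,X[:,1]-168)<20),2],99.5))
E
```

```text
top racktop 4675 ((515.2648315429688, 175.13809204101562), (80.29774475097656, 270.52685546875), 10.895040512084961) 85.35114306436446
top board 1973 ((511.5462646484375, -201.5135498046875), (84.87065887451172, 189.8801727294922), 74.68875885009766) [[408.79998779296875, -217.39999389648438], [591.9000244140625, -267.5], [614.2999877929688, -185.6999969482422], [431.20001220703125, -135.5]] 18.445166113623145
top brass 26 [414.07692308 288.96153846] [ 491.4 -194.4   95.8] [[487.5, -194.5, 103.3], [489.4, -194.7, 102.7], [485.6, -192.8, 102.3], [487.6, -196.8, 101.5], [487.5, -193.1, 101.2], [485.6, -195.0, 101.2]]
top gun 110 [5.15246695e+02 1.74985833e+02 1.68136570e-03 1.77527236e-03] [515.24203335 174.98538323] z top 194.21120795503984
side racktop 2890 ((514.7263793945312, 175.93606567382812), (81.75387573242188, 273.5185546875), 10.915265083312988) 86.11546659314149
side board 2906 ((511.13031005859375, -201.4791259765625), (86.10977935791016, 190.17124938964844), 74.53529357910156) [[408.0, -217.60000610351562], [591.2999877929688, -268.29998779296875], [614.2999877929688, -185.3000030517578], [431.0, -134.60000610351562]] 19.57308738437763
side brass 33 [338.93939394 322.12121212] [ 490.1 -197.4   97.3] [[484.5, -193.8, 104.6], [486.8, -195.8, 104.3], [484.6, -195.9, 104.3], [486.9, -193.6, 104.2], [488.1, -194.6, 104.0], [485.9, -196.8, 103.8]]
side gun 442 [5.15048128e+02 1.75456107e+02 3.82067758e-03 2.64247136e-03] [515.04822747 175.45571582] z top 193.254038602257
```

```bash
python3 - <<'E'
from h import *
from cell import monitor
s=monitor.read_state()
p=pickle.load(open("side1.pkl","rb"));X,uv=cloud(p)
for a in [(45,145),(35,130),(20,100),(5,75),(30,25),(55,40),(10,40)]:
    i=np.argmin(abs(uv-a).sum(1));print("side",a,X[i].round())
w=pickle.load(open("wrist0.pkl","rb"));R,t=wristRT(w,s);X,uv=cloud(w,None,R,t)
for a in [(355,200),(355,217),(370,240),(385,263),(400,290),(405,300),(380,15),(210,5),(420,20),(380,385)]:
    i=np.argmin(abs(uv-a).sum(1));print("wrist",a,uv[i],X[i].round(),w["depth"][uv[i][1],uv[i][0]])
E
```

```text
side (45, 145) [300. 650.  19.]
side (35, 130) [301. 655.  63.]
side (20, 100) [ 319. 1223. -158.]
side (5, 75) [ 325. 1222.  -61.]
side (30, 25) [395. 524. 337.]
side (55, 40) [418. 508. 306.]
side (10, 40) [355. 543. 315.]
wrist (355, 200) [355 200] [280. 668.  19.] 373.3729
wrist (355, 217) [355 217] [295. 662.  30.] 367.7067
wrist (370, 240) [370 240] [295. 668.  95.] 305.73242
wrist (385, 263) [385 263] [295. 673. 139.] 263.1698
wrist (400, 290) [400 290] [295. 675. 178.] 226.54037
wrist (405, 300) [405 300] [295. 676. 190.] 215.30704
wrist (380, 15) [380  15] [123. 728.  97.] 244.70268
wrist (210, 5) [210   5] [ 71. 612.  85.] 253.20966
wrist (420, 20) [420  20] [136. 756.  92.] 249.6704
wrist (380, 385) [380 385] [566. 616.   3.] 481.84183
```

```bash
cat >> h.py <<'E'
from scipy.spatial.transform import Rotation as Ro
def rows(s_p,s_R,wps):
    for p,R in wps:
        d=s_R.T@(np.array(p)-s_p)/1000;r=Ro.from_matrix(s_R.T@R).as_rotvec(degrees=True)
        print("d",d.round(4).tolist(),"r",r.round(2).tolist())
def down(yaw):
    a=np.radians(yaw);x=np.array([np.cos(a),np.sin(a),0]);y=np.array([0,0,-1.]);return np.c_[x,y,np.cross(x,y)]
E
python3 - <<'E'
from h import *
from cell import monitor
s=monitor.read_state()
p0=np.array([232.594,633.678,231.308]);w=[]
R0=down(69.84)
for k in range(1,5): w.append((p0+R0[:,0]*-47*k,R0))
r0=np.hypot(*w[-1][0][:2])
for k in range(1,9):
    a=69.84+(18.8-69.84)*k/8;r=r0+max(0,k-6)*28
    yaw=69.84+(10.9-69.84)*k/8
    w.append((np.array([r*np.cos(np.radians(a)),r*np.sin(np.radians(a)),231.3]),down(yaw)))
rows(p0,R0,w);print(w[-1])
E
```

```text
d [-0.047, 0.0, -0.0] r [0.0, 0.0, 0.0]
d [-0.094, 0.0, 0.0] r [0.0, 0.0, 0.0]
d [-0.141, 0.0, 0.0] r [0.0, 0.0, 0.0]
d [-0.188, 0.0, 0.0] r [0.0, 0.0, 0.0]
d [-0.191, 0.0, -0.0542] r [0.0, 7.37, 0.0]
d [-0.2, 0.0, -0.1076] r [0.0, 14.73, 0.0]
d [-0.2149, 0.0, -0.1597] r [0.0, 22.1, 0.0]
d [-0.2355, 0.0, -0.2099] r [0.0, 29.47, 0.0]
d [-0.2616, 0.0, -0.2574] r [0.0, 36.84, 0.0]
d [-0.2927, 0.0, -0.3018] r [0.0, 44.2, 0.0]
d [-0.3087, 0.0, -0.3621] r [0.0, 51.57, 0.0]
d [-0.3336, 0.0, -0.4223] r [0.0, 58.94, 0.0]
(array([514.04652008, 174.99570977, 231.3       ]), array([[ 0.98195871,  0.        , -0.18909544],
       [ 0.18909544,  0.        ,  0.98195871],
       [ 0.        , -1.        ,  0.        ]]))
```

Emit:
jog_arm:
  targets:
    - {"dx": -0.047}
    - {"dx": -0.094}
    - {"dx": -0.141}
    - {"dx": -0.188}
    - {"dx": -0.191,"dz": -0.054,"ry": 7.4}
    - {"dx": -0.2,"dz": -0.108,"ry": 14.7}
    - {"dx": -0.215,"dz": -0.16,"ry": 22.1}
    - {"dx": -0.2355,"dz": -0.21,"ry": 29.5}
    - {"dx": -0.2616,"dz": -0.2574,"ry": 36.8}
    - {"dx": -0.293,"dz": -0.302,"ry": 44.2}
    - {"dx": -0.3087,"dz": -0.36,"ry": 51.6}
    - {"dx": -0.333,"dz": -0.415,"ry": 58.9}
  jaw: 0

```text
invalid input at $.targets[0]: expected keys dx, dy, dz, rx, ry, rz
```

Emit:
jog_arm:
  targets:
    - {"dx": -0.047,"dy": 0,"dz": 0,"rx": 0,"ry": 0,"rz": 0}
    - {"dx": -0.094,"dy": 0,"dz": 0,"rx": 0,"ry": 0,"rz": 0}
    - {"dx": -0.141,"dy": 0,"dz": 0,"rx": 0,"ry": 0,"rz": 0}
    - {"dx": -0.188,"dy": 0,"dz": 0,"rx": 0,"ry": 0,"rz": 0}
    - {"dx": -0.191,"dy": 0,"dz": -0.054,"rx": 0,"ry": 7.4,"rz": 0}
    - {"dx": -0.2,"dy": 0,"dz": -0.108,"rx": 0,"ry": 14.7,"rz": 0}
    - {"dx": -0.215,"dy": 0,"dz": -0.16,"rx": 0,"ry": 22.1,"rz": 0}
    - {"dx": -0.2355,"dy": 0,"dz": -0.21,"rx": 0,"ry": 29.5,"rz": 0}
    - {"dx": -0.2616,"dy": 0,"dz": -0.2574,"rx": 0,"ry": 36.8,"rz": 0}
    - {"dx": -0.293,"dy": 0,"dz": -0.302,"rx": 0,"ry": 44.2,"rz": 0}
    - {"dx": -0.3087,"dy": 0,"dz": -0.36,"rx": 0,"ry": 51.6,"rz": 0}
    - {"dx": -0.333,"dy": 0,"dz": -0.415,"rx": 0,"ry": 58.9,"rz": 0}
  jaw: 0

```text
time_s: 3.65
tcp_pos: [508.9, 177.3, 231.8]
eef_rot: [[0.982, 0.001, -0.187], [0.187, 0.001, 0.982], [0.001, -1.0, 0.001]]
ft_force: [0.4, 0.6, 0.8]
width: 85.4
```

```bash
python3 - <<'E'
from h import *
from cell import monitor,eyes
from scipy.optimize import least_squares
s=monitor.read_state();p=eyes.snapshot("wrist");cv2.imwrite("pics/w1.png",p["color"][:,:,::-1])
pickle.dump((s,p),open("w1.pkl","wb"))
print(s["q"].round(4).tolist(),s["tcp_pos"],s["width"])
R,t=wristRT(p,s);X,uv=cloud(p,None,R,t)
m=(np.hypot(X[:,0]-515,X[:,1]-175)<22)&(X[:,2]>100)&(X[:,2]<175);Y=X[m]
g=least_squares(lambda a:np.hypot(Y[:,0]-a[0]-a[2]*(Y[:,2]-140),Y[:,1]-a[1]-a[3]*(Y[:,2]-140))-14,[516,170,0,0],loss="soft_l1");print(m.sum(),g.x)
m=(np.hypot(X[:,0]-515,X[:,1]-175)<22);print("top",np.percentile(X[m,2],99.5))
m=abs(X[:,2]-86)<4;r=cv2.minAreaRect(X[m,:2].astype(np.float32));print(r,np.median(X[m,2]))
E
```

```text
[-0.8128, 0.2627, 0.4357, 1.9054, -0.1312, 0.9995, -0.1314] [508.93659895 177.34815597 231.78169741] 85.40999799694828
1032 [ 5.16514568e+02  1.77895573e+02 -6.10762283e-04 -8.88097726e-04]
top 311.122078654967
((593.5911865234375, 192.51771545410156), (237.06863403320312, 270.26226806640625), 10.941240310668945) 84.3019113211896
```

View pics/w1.png

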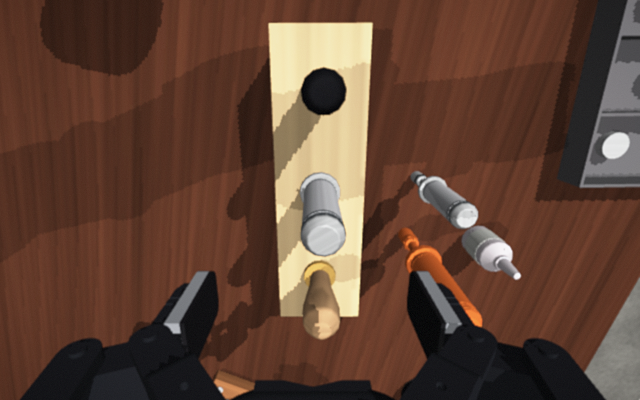

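Emit:
jog_arm:
  targets:
    - {"dx": 0.006,"dy": 0,"dz": -0.002,"rx": 0,"ry": 0,"rz": 0}
    - {"dx": 0.006,"dy": 0,"dz": -0.002,"rx": 0,"ry": 0,"rz": 0}
    - {"dx": 0.006,"dy": 0.03,"dz": -0.002,"rx": 0,"ry": 0,"rz": 0}
    - {"dx": 0.006,"dy": 0.06,"dz": -0.002,"rx": 0,"ry": 0,"rz": 0}
    - {"dx": 0.006,"dy": 0.06,"dz": -0.002,"rx": 0,"ry": 0,"rz": 0}

```text
time_s: 4.32
tcp_pos: [511.1, 178.3, 169.6]
eef_rot: [[0.981, -0.005, -0.193], [0.193, -0.002, 0.981], [-0.005, -1.0, -0.001]]
ft_force: [0.5, -0.1, 0.7]
width: 85.2
```

Emit:
jog_arm:
  targets:
    - {"dx": 0.004,"dy": 0.0,"dz": -0.003,"rx": 0,"ry": 0,"rz": 0}
    - {"dx": 0.004,"dy": 0.02,"dz": -0.003,"rx": 0,"ry": 0,"rz": 0}
    - {"dx": 0.004,"dy": 0.042,"dz": -0.003,"rx": 0,"ry": 0,"rz": 0}
    - {"dx": 0.004,"dy": 0.042,"dz": -0.003,"rx": 0,"ry": 0,"rz": 0}
    - {"dx": 0.004,"dy": 0.042,"dz": -0.003,"rx": 0,"ry": 0,"rz": 0}

```text
time_s: 4.95
tcp_pos: [519.2, 175.5, 130.8]
eef_rot: [[0.982, 0.002, -0.19], [0.19, 0.001, 0.982], [0.002, -1.0, 0.001]]
ft_force: [0.4, 0.9, 0.1]
width: 85.2
```

Emit:
jog_arm:
  targets:
    - {"dx": 0,"dy": 0.0,"dz": 0,"rx": 0,"ry": 0,"rz": 0}
    - {"dx": 0,"dy": 0.0,"dz": 0,"rx": 0,"ry": 0,"rz": 0}

```text
time_s: 5.2
tcp_pos: [518.6, 175.3, 130.0]
eef_rot: [[0.982, 0.001, -0.19], [0.19, 0.001, 0.982], [0.001, -1.0, 0.001]]
ft_force: [-0.2, -0.1, 0.3]
width: 85.3
```

```bash
python3 - <<'E'
from h import *
from cell import monitor,eyes
s=monitor.read_state();p=eyes.snapshot("wrist");cv2.imwrite("pics/w2.png",p["color"][:,:,::-1])
pickle.dump((s,p),open("w2.pkl","wb"))
print(s["q"].round(4).tolist(),s["tcp_pos"],s["width"],s["qd"].round(3))
s=monitor.read_state();print(s["tcp_pos"])
E
```

```text
[-0.7534, 0.4113, 0.3952, 1.9775, -0.2183, 0.7921, -0.0427] [518.62500548 175.27867089 130.04727497] 85.27948683070085 [ 0.002  0.005 -0.003  0.005 -0.001 -0.002  0.002]
[518.51429046 175.23210737 129.86648116]
```

View pics/w2.png

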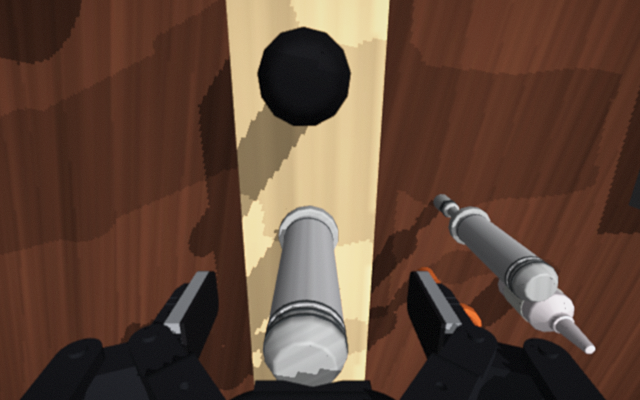

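```bash
python3 - <<'E'
from h import *
from scipy.optimize import least_squares
s,p=pickle.load(open("w2.pkl","rb"))
T=p["T_tool_cam"];X,uv=cloud(p,None,T[:3,:3],T[:3,3])  # tool coords
# gun near tool x~-3,z~0 ; along y from 0..-60
m=(np.hypot(X[:,0]+2,X[:,2])<22)&(X[:,1]>-45)&(X[:,1]<35);Y=X[m]
g=least_squares(lambda a:np.hypot(Y[:,0]-a[0]-a[2]*Y[:,1],Y[:,2]-a[1]-a[3]*Y[:,1])-14,[0,0,0,0],loss="soft_l1");print(m.sum(),g.x)
m=(np.hypot(X[:,0]+2,X[:,2])<22);print(np.percentile(X[m,1],[0,1,2,5,98,100]))
E
```

```text
4861 [-1.60744546e+00  2.92126967e+00 -4.35055545e-04  4.51297977e-04]
[-80.1816217  -78.88378619 -78.43327612 -77.45733661  45.81690004
  47.45005849]
```

Emit:
jog_arm:
  targets:
    - {"dx": -0.0025,"dy": 0.005,"dz": 0.0015,"rx": 0,"ry": 0,"rz": 0}
    - {"dx": -0.0025,"dy": 0.005,"dz": 0.0015,"rx": 0,"ry": 0,"rz": 0}
    - {"dx": -0.0025,"dy": 0.005,"dz": 0.0015,"rx": 0,"ry": 0,"rz": 0}

```text
time_s: 5.62
tcp_pos: [515.3, 176.0, 124.2]
eef_rot: [[0.982, -0.0, -0.19], [0.19, -0.0, 0.982], [-0.0, -1.0, -0.0]]
ft_force: [0.6, -0.2, -0.0]
width: 85.3
```

Emit:
jog_arm:
  targets:
    - {"dx": 0,"dy": 0,"dz": 0,"rx": 0,"ry": 0,"rz": 0}
    - {"dx": 0,"dy": 0,"dz": 0,"rx": 0,"ry": 0,"rz": 0}
    - {"dx": 0,"dy": 0,"dz": 0,"rx": 0,"ry": 0,"rz": 0}
    - {"dx": 0,"dy": 0,"dz": 0,"rx": 0,"ry": 0,"rz": 0}
    - {"dx": 0,"dy": 0,"dz": 0,"rx": 0,"ry": 0,"rz": 0}
    - {"dx": 0,"dy": 0,"dz": 0,"rx": 0,"ry": 0,"rz": 0}
  jaw: 1

```text
time_s: 6.38
tcp_pos: [515.8, 176.1, 124.5]
eef_rot: [[0.982, 0.001, -0.19], [0.19, 0.0, 0.982], [0.001, -1.0, 0.0]]
ft_force: [0.9, 0.1, 1.6]
width: 26.9
```

```bash
python3 - <<'E'
from h import *
from cell import monitor,eyes
from scipy.optimize import least_squares
s=monitor.read_state();p=eyes.snapshot("wrist");cv2.imwrite("pics/w3.png",p["color"][:,:,::-1])
pickle.dump((s,p),open("w3.pkl","wb"))
print(s["q"].round(4).tolist(),s["tcp_pos"],s["eef_rot"].round(4),s["width"],s["ft_force"],s["torque"])
T=p["T_tool_cam"];X,uv=cloud(p,None,T[:3,:3],T[:3,3])
m=(np.hypot(X[:,0]+0,X[:,2]-2)<19)&(X[:,1]>0)&(X[:,1]<28);Y=X[m]
g=least_squares(lambda a:np.hypot(Y[:,0]-a[0]-a[2]*Y[:,1],Y[:,2]-a[1]-a[3]*Y[:,1])-14,[0,0,0,0],loss="soft_l1");print(m.sum(),g.x)
E
```

```text
[-0.7548, 0.4161, 0.3921, 1.9863, -0.2216, 0.7791, -0.0435] [515.8368117  176.1120472  124.50668759] [[ 9.818e-01  8.000e-04 -1.897e-01]
 [ 1.897e-01  3.000e-04  9.818e-01]
 [ 8.000e-04 -1.000e+00  1.000e-04]] 26.910575740879544 [0.86478818 0.06876276 1.55761697] [-0.00309757 -0.23444745 -0.02820443]
1142 [0.87961888 1.5328774  0.00401347 0.00369294]
```

View pics/w3.png

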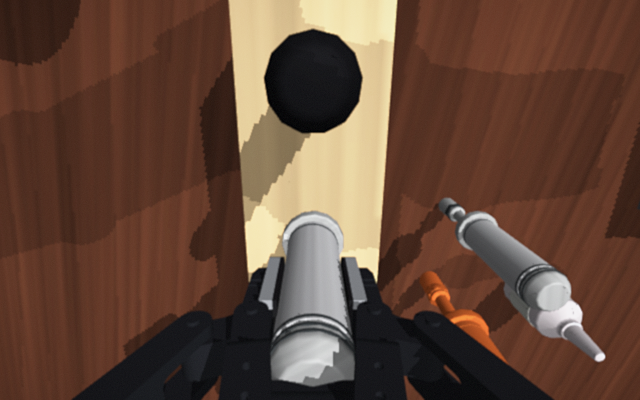

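```bash
cat >> h.py <<'E'
xb=np.array([.9645,-.2639,0]);xb/=np.linalg.norm(xb)
n=np.cos(np.pi/6)*np.array([0,0,1])-.5*xb
Rd=np.c_[np.cos(np.pi/6)*xb+.5*np.array([0,0,1]),-n,np.cross(np.cos(np.pi/6)*xb+.5*np.array([0,0,1]),-n)]
tip=np.array([485.3,-194.4,102.3])
E
python3 - <<'E'
from h import *
from cell import monitor
s=monitor.read_state();p0=s["tcp_pos"];R0=s["eef_rot"]
print(Rd)
from scipy.spatial.transform import Slerp
w=[(p0+[0,0,36*k],R0) for k in(1,2,3)]
a=p0+[0,0,110]
b=np.array([430,140,235.]);
for k in (1,2): w.append((a+(b-a)*k/2,R0))
c=tip+n*132.5;sl=Slerp([0,1],Ro.from_matrix([R0,Rd]));print(c)
for k in range(1,8): w.append((b+(c-b)*k/7,sl(k/7).as_matrix()))
rows(p0,R0,w)
E
```

```text
[[ 8.35321824e-01  4.82273280e-01  2.63912739e-01]
 [-2.28555137e-01 -1.31956370e-01  9.64546560e-01]
 [ 5.00000000e-01 -8.66025404e-01  1.38777878e-17]]
[ 421.39879041 -176.91578102  217.048366  ]
d [0.0, -0.036, 0.0] r [0.0, 0.0, 0.0]
d [0.0001, -0.072, 0.0] r [0.0, 0.0, 0.0]
d [0.0001, -0.108, 0.0] r [0.0, 0.0, 0.0]
d [-0.0455, -0.1103, -0.0096] r [0.0, 0.0, 0.0]
d [-0.091, -0.1106, -0.0192] r [0.0, 0.0, 0.0]
d [-0.1008, -0.108, -0.0634] r [-0.98, 3.66, -4.2]
d [-0.1106, -0.1055, -0.1076] r [-1.97, 7.32, -8.41]
d [-0.1204, -0.1029, -0.1518] r [-2.95, 10.98, -12.61]
d [-0.1302, -0.1004, -0.196] r [-3.93, 14.65, -16.82]
d [-0.14, -0.0978, -0.2403] r [-4.92, 18.31, -21.02]
d [-0.1498, -0.0953, -0.2845] r [-5.9, 21.97, -25.22]
d [-0.1596, -0.0927, -0.3287] r [-6.88, 25.63, -29.43]
```

Lift first and check the hold.

Emit:
jog_arm:
  targets:
    - {"dx": 0,"dy": -0.02,"dz": 0,"rx": 0,"ry": 0,"rz": 0}
    - {"dx": 0,"dy": -0.05,"dz": 0,"rx": 0,"ry": 0,"rz": 0}
    - {"dx": 0,"dy": -0.08,"dz": 0,"rx": 0,"ry": 0,"rz": 0}
    - {"dx": 0,"dy": -0.11,"dz": 0,"rx": 0,"ry": 0,"rz": 0}
    - {"dx": 0,"dy": -0.11,"dz": 0,"rx": 0,"ry": 0,"rz": 0}

```text
time_s: 7.05
tcp_pos: [516.1, 176.3, 235.6]
eef_rot: [[0.982, 0.002, -0.19], [0.19, 0.002, 0.982], [0.003, -1.0, 0.001]]
ft_force: [0.8, 0.3, -3.1]
width: 26.7
```

```bash
python3 - <<'E'
from h import *
from cell import monitor,eyes
s=monitor.read_state();p=eyes.snapshot("wrist");cv2.imwrite("pics/w4.png",p["color"][:,:,::-1])
pickle.dump((s,p),open("w4.pkl","wb"))
q=eyes.snapshot("side");cv2.imwrite("pics/s4.png",cv2.resize(q["color"][60:280,100:400,::-1],None,fx=2.5,fy=2.5));pickle.dump(q,open("s4.pkl","wb"))
print(s["q"].round(3),s["tcp_pos"],s["width"],s["ft_force"])
E
```

```text
[-0.809  0.27   0.443  1.888 -0.136  1.01  -0.117] [516.09355196 176.3325165  235.55020967] 26.74081621590843 [ 0.82888329  0.34074907 -3.12831534]
```

View pics/w4.png

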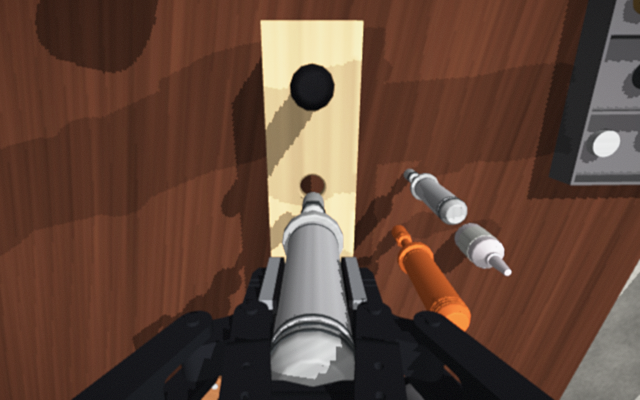

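View pics/s4.png

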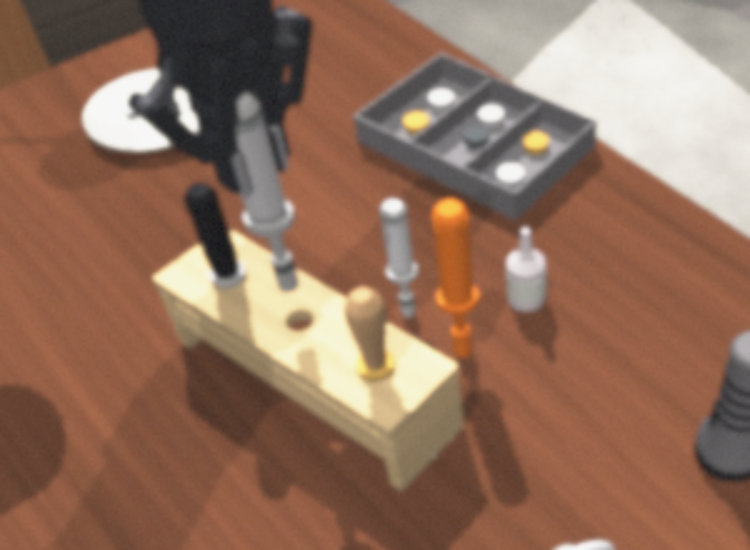

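Emit:
jog_arm:
  targets:
    - {"dx": -0.03,"dy": 0,"dz": -0.006,"rx": 0,"ry": 0,"rz": 0}
    - {"dx": -0.06,"dy": 0,"dz": -0.013,"rx": 0,"ry": 0,"rz": 0}
    - {"dx": -0.091,"dy": 0,"dz": -0.0192,"rx": 0,"ry": 0,"rz": 0}
    - {"dx": -0.1008,"dy": 0.002,"dz": -0.0634,"rx": -0.98,"ry": 3.66,"rz": -4.2}
    - {"dx": -0.1106,"dy": 0.0045,"dz": -0.1076,"rx": -1.97,"ry": 7.32,"rz": -8.41}
    - {"dx": -0.1204,"dy": 0.007,"dz": -0.1518,"rx": -2.95,"ry": 10.98,"rz": -12.61}
    - {"dx": -0.1302,"dy": 0.0096,"dz": -0.196,"rx": -3.93,"ry": 14.65,"rz": -16.82}
    - {"dx": -0.14,"dy": 0.0122,"dz": -0.2403,"rx": -4.92,"ry": 18.31,"rz": -21.02}
    - {"dx": -0.1498,"dy": 0.0147,"dz": -0.2845,"rx": -5.9,"ry": 21.97,"rz": -25.22}
    - {"dx": -0.16,"dy": 0.0173,"dz": -0.3287,"rx": -6.88,"ry": 25.63,"rz": -29.43}
    - {"dx": -0.16,"dy": 0.0173,"dz": -0.3287,"rx": -6.88,"ry": 25.63,"rz": -29.43}
    - {"dx": -0.16,"dy": 0.0173,"dz": -0.3287,"rx": -6.88,"ry": 25.63,"rz": -29.43}

```text
time_s: 8.65
tcp_pos: [420.6, -169.8, 217.8]
eef_rot: [[0.844, 0.473, 0.253], [-0.219, -0.125, 0.968], [0.49, -0.872, -0.002]]
ft_force: [-0.3, 0.3, -3.1]
width: 26.5
```

```bash
python3 - <<'E'
from h import *
from cell import monitor,eyes
s=monitor.read_state();p=eyes.snapshot("wrist");cv2.imwrite("pics/w5.png",p["color"][:,:,::-1])
pickle.dump((s,p),open("w5.pkl","wb"))
print(s["q"].round(3),s["qd"].round(3),s["tcp_pos"],s["width"],s["ft_force"])
for k in("side","top"):
    q=eyes.snapshot(k);pickle.dump(q,open(k+"5.pkl","wb"))
    c=q["color"][:,:,::-1];c=c[180:400,230:430] if k=="side" else c[200:350,330:480]
    cv2.imwrite(f"pics/{k}5.png",cv2.resize(c,None,fx=3 if k=="side" else 4,fy=3 if k=="side" else 4,interpolation=2)[:600])
print(s["eef_rot"].round(4)); print(Ro.from_matrix(s["eef_rot"].T@Rd).as_rotvec(degrees=True))
E
```

```text
[ 0.075 -0.118  0.153  2.436  0.102  0.312 -0.112] [ 1.670e+00  2.390e-01 -1.235e+00  1.000e-03 -8.540e-01 -4.060e-01
  9.230e-01] [ 420.5629873  -169.82361166  217.80294668] 26.519269319049023 [-0.27772868  0.33116647 -3.05644054]
[[ 0.8438  0.4735  0.2527]
 [-0.2194 -0.1253  0.9676]
 [ 0.4898 -0.8718 -0.0019]]
[-0.23672719  0.63352895 -0.67336728]
```

View pics/w5.png

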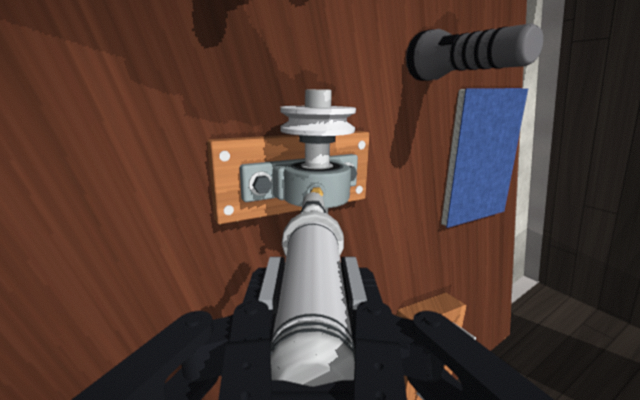

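View pics/side5.png

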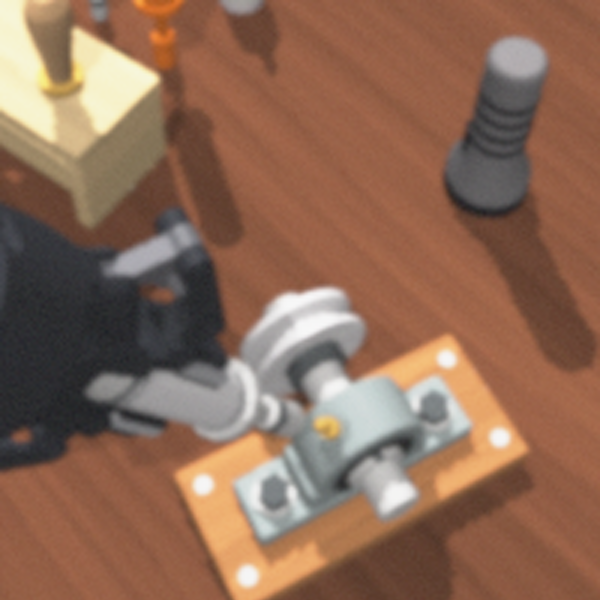

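View pics/top5.png

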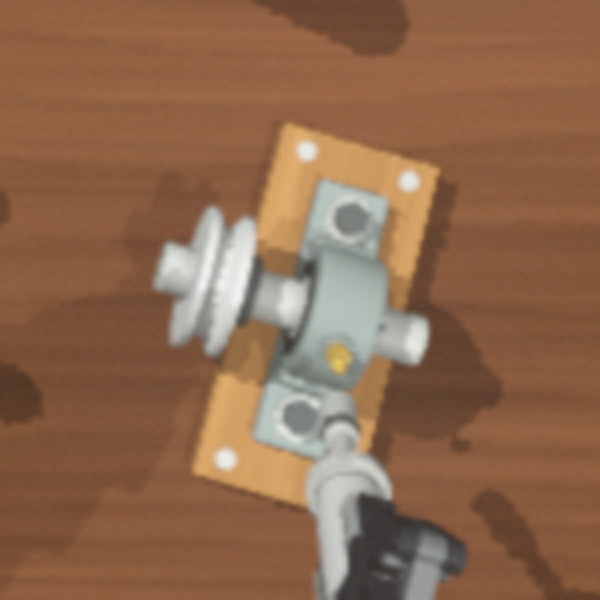

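Emit:
jog_arm:
  targets:
    - {"dx": 0,"dy": 0.008,"dz": 0,"rx": 0,"ry": 0,"rz": 0}
    - {"dx": 0,"dy": 0.008,"dz": 0,"rx": 0,"ry": 0,"rz": 0}
    - {"dx": 0,"dy": 0.008,"dz": 0,"rx": 0,"ry": 0,"rz": 0}
    - {"dx": 0,"dy": 0.008,"dz": 0,"rx": 0,"ry": 0,"rz": 0}
    - {"dx": 0,"dy": 0.008,"dz": 0,"rx": 0,"ry": 0,"rz": 0}

```text
time_s: 9.43
tcp_pos: [424.5, -170.1, 211.7]
eef_rot: [[0.844, 0.474, 0.251], [-0.218, -0.125, 0.968], [0.491, -0.871, -0.002]]
ft_force: [-1.2, -0.1, -2.6]
width: 26.5
```

```bash
cat > look.py <<'E'
from h import *
from cell import monitor,eyes
import sys
k0=sys.argv[1]
s=monitor.read_state();P={}
for k in("wrist","side","top"):
    P[k]=eyes.snapshot(k)
pickle.dump((s,P),open(f"L{k0}.pkl","wb"))
print(s["q"].round(3),s["qd"].round(3),s["tcp_pos"].round(2),round(s["width"],2),s["ft_force"].round(2))
print("rot err to Rd",Ro.from_matrix(s["eef_rot"].T@Rd).as_rotvec(degrees=True).round(2))
print("tip in tool",(s["eef_rot"].T@(tip-s["tcp_pos"])).round(2))
T=[]
for k,(a,b,c,d) in dict(wrist=(150,250,260,360),side=(275,375,270,370),top=(230,330,370,470)).items():
    T.append(cv2.resize(P[k]["color"][a:b,c:d,::-1],(266,266),interpolation=cv2.INTER_CUBIC))
T=[cv2.resize(t,(400,400)) for t in T]
cv2.imwrite(f"pics/L{k0}.png",cv2.resize(np.hstack(T),(800,267)))
cv2.imwrite(f"pics/L{k0}w.png",cv2.resize(P["wrist"]["color"][150:230,270:370,::-1],(750,600),interpolation=cv2.INTER_CUBIC))
E
python3 look.py 6
```

```text
[ 0.113 -0.094  0.118  2.436  0.081  0.287 -0.092] [ 0.011  0.003 -0.003 -0.001 -0.003 -0.001  0.001] [ 424.5  -170.06  211.69] 26.52 [-1.24 -0.12 -2.58]
rot err to Rd [-0.28  0.71 -0.62]
tip in tool [  2.95 127.2   -8.09]
```

View pics/L6.png

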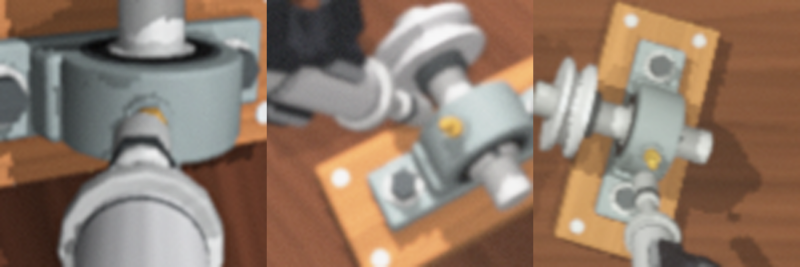

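View pics/L6w.png

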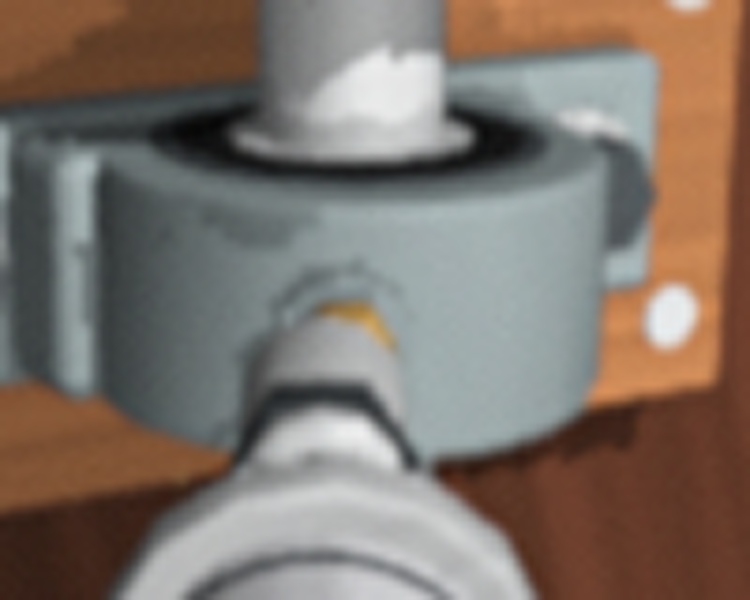

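```bash
cat > kin.py <<'E'
from h import *
from scipy.optimize import least_squares
S=[]
s0=dict(q=np.array([-1.32708513,.4778345,.02234534,1.55647447,-.01150062,1.10931117,-.08310617]),tcp_pos=np.array([232.41242797,633.07612862,230.29305647]),eef_rot=np.array([[3.44588820e-01,-5.16501800e-04,-9.38753577e-01],[9.38751809e-01,-1.82762117e-03,3.44589177e-01],[-1.89366685e-03,-9.99998197e-01,-1.44910825e-04]]))
S.append(s0)
import glob
for f in ["w1","w2","w3","w4","w5","L6"]: S.append(pickle.load(open(f+".pkl","rb"))[0])
def rot(ax,a): return Ro.from_euler(ax,a).as_matrix()
def fk(q,par,sg):
    d1,d3,d5,L=par[:4];a=par[4:9];o=par[9:16];
    q=q*sg+o
    R=np.eye(3);p=np.zeros(3);sig="zyzyzyz"
    offs=[(0,0,d1),(0,0,0),(a[0],0,d3),(a[1],0,0),(a[2],0,d5),(a[3],0,0),(a[4],0,L)]
    for i in range(7):
        if i==2: p=p+R@np.array(offs[2])
        elif i==4: p=p+R@np.array(offs[4])
        elif i in(0,): p=p+R@np.array(offs[0])
        elif i==3: p=p+R@np.array(offs[3])
        elif i==6: p=p+R@np.array(offs[6])
        elif i==5: p=p+R@np.array(offs[5])
        R=R@rot(sig[i],q[i])
    B=np.c_[[1,0,0],[0,0,1],[0,-1,0]].astype(float) # tool y=flange z
    return p,R@rot("z",par[16])@np.c_[[1.,0,0],[0,0,1.],[0,-1.,0]]
def res(par,sg):
    r=[]
    for s in S:
        p,R=fk(s["q"],par,sg)
        r+=list((p-s["tcp_pos"])); r+=list(Ro.from_matrix(R.T@s["eef_rot"]).as_rotvec()*300)
    o=par[4:17]
    return np.array(r)
if __name__=="__main__":
    import itertools
    best=[]
    for sg in itertools.product([1,-1],repeat=4):
        sgn=np.array([sg[0],1,sg[1],1,sg[2],1,sg[3]],float)
        for o1 in(0,np.pi/2,np.pi):
          for off7 in (0,np.pi/2,np.pi,-np.pi/2):
            x0=np.r_[330,330,330,330,np.zeros(5),np.zeros(7),off7];x0[9]=o1
            try:f=least_squares(res,x0,args=(sgn,),loss="linear",max_nfev=60)
            except Exception:continue
            best.append((f.cost,sgn.tolist(),f.x))
    best.sort(key=lambda b:b[0])
    for b in best[:4]:print(b[0],b[1],b[2].round(3).tolist())
    pickle.dump(best[0],open("kin.pkl","wb"))
E
timeout 500 python3 kin.py
cat > kin2.py <<'E'
from kin import S
from h import *
from scipy.optimize import least_squares
import itertools
Q=np.array([s["q"] for s in S]);RR=np.array([s["eef_rot"] for s in S]);PP=np.array([s["tcp_pos"] for s in S])
B=np.c_[[1.,0,0],[0,0,1.],[0,-1.,0]]
def fk(Q,par,sg):
    d=par[:4];a=par[4:9];o1,o7=par[9:11];q=np.atleast_2d(Q)*sg
    q=q+np.array([o1,0,0,0,0,0,o7]);N=len(q)
    R=np.tile(np.eye(3),(N,1,1));p=np.zeros((N,3));p[:,2]=d[0]
    off=[None,(0,0,0),(a[0],0,d[1]),(0,0,0),(a[1],0,d[2]),(a[2],0,0),(a[3],a[4],d[3])]
    for i in range(7):
        R=R@Ro.from_euler("zyzyzyz"[i],q[:,i]).as_matrix()
        if i==1:p=p+R@np.array([0,0,0.])
        if i==2:p=p+R@np.array([a[0],0,d[1]])
        if i==3:p=p+R@np.array([a[1],0,0.])
        if i==4:p=p+R@np.array([a[2],0,d[2]])
        if i==5:p=p+R@np.array([a[3],0,0])
        if i==6:p=p+R@np.array([0,0,d[3]])
    return p,R@B
def rr(v,sg,full=False):
    p,R=fk(Q,v,sg);e=(R-RR).ravel()*100
    return np.r_[e,(p-PP).ravel()]
if __name__=="__main__":
    best=[]
    for sg in itertools.product([1,-1],repeat=4):
        sgn=np.array([sg[0],1,sg[1],1,sg[2],1,sg[3]],float)
        for o1 in(0,np.pi):
          for o7 in(0,np.pi/2,np.pi,-np.pi/2):
            x0=np.r_[330,330,330,300,0,0,0,0,0,o1,o7]
            p,R=fk(Q,x0,sgn);best.append((((R-RR)**2).sum(),sgn,x0))
    best.sort(key=lambda b:b[0]);out=[]
    for b in best[:8]:
        f=least_squares(rr,b[2],args=(b[1],),max_nfev=40);out.append((f.cost,b[1],f.x));
    out.sort(key=lambda b:b[0])
    for b in out[:4]:print(round(b[0],2),b[1].tolist(),b[2].round(3).tolist())
    pickle.dump(out[0],open("kin.pkl","wb"))
    p,R=fk(Q,out[0][2],out[0][1]);print((p-PP).round(1));
E
timeout 300 python3 kin2.py
```

```text
245.73 [-1.0, 1.0, -1.0, 1.0, -1.0, 1.0, -1.0] [286.959, 504.693, 475.825, 282.802, 33.21, -47.525, 38.927, 16.886, 16183.566, -0.112, 3.033]
555.11 [-1.0, 1.0, -1.0, 1.0, -1.0, 1.0, 1.0] [287.057, 504.593, 475.866, 282.693, 33.331, -47.339, 38.806, 16.957, 18764.064, -0.112, 3.211]
4783.36 [-1.0, 1.0, -1.0, 1.0, 1.0, 1.0, 1.0] [239.422, 515.556, 456.061, 278.58, 26.801, 337.708, -373.12, 10.527, 8553.138, -0.093, 3.311]
5400.42 [-1.0, 1.0, -1.0, 1.0, 1.0, 1.0, -1.0] [239.294, 515.509, 456.003, 278.454, 26.927, 337.748, -373.235, 10.624, 828.377, -0.093, 3.133]
[[12.3 -5.5  1.8]
 [ 1.5  1.3  2.1]
 [-2.6  2.1 -4. ]
 [-2.8  2.5 -4.2]
 [ 1.4  0.4  1.9]
 [ 1.9  6.6  1.9]
 [ 2.6  6.9  0.6]]
```

```bash
cat > kin3.py <<'E'
from kin import S
from h import *
from scipy.optimize import least_squares
S=[s for i,s in enumerate(S) if i not in(5,)]
Q=np.array([s["q"] for s in S]);RR=np.array([s["eef_rot"] for s in S]);PP=np.array([s["tcp_pos"] for s in S])
B=np.c_[[1.,0,0],[0,0,1.],[0,-1.,0]]
sg=np.array([-1,1,-1,1,-1,1,-1.])
def fk(Q,v):
    d=v[:4];a=v[4:8];o=v[8:15];b=v[15:19];q=np.atleast_2d(Q)*sg+o;N=len(q)
    R=np.tile(np.eye(3),(N,1,1));p=np.zeros((N,3));p[:,2]=d[0]
    off={0:(b[0],0,0),2:(a[0],b[1],d[1]),3:(a[1],0,0),4:(a[2],b[2],d[2]),5:(a[3],0,0),6:(0,0,d[3])}
    for i in range(7):
        R=R@Ro.from_euler("zyzyzyz"[i],q[:,i]).as_matrix()
        if i in off:p=p+R@np.array(off[i],float)
    return p,R@B
x0=np.r_[287,504,476,283,33,-33,39,17,-.11,0,0,0,0,0,3.03,0,0,0,0]
def rr(v):
    p,R=fk(Q,v);return np.r_[(R-RR).ravel()*300,(p-PP).ravel(),(v[9:14])*100,(v[4:8])*.02,v[15:]*.05,(v[:4]-x0[:4])*.005]
if __name__=="__main__":
    f=least_squares(rr,x0);print(f.cost,f.x.round(3).tolist());p,R=fk(Q,f.x);print((p-PP).round(2));print([Ro.from_matrix(a.T@b).magnitude().round(4) for a,b in zip(R,RR)])
    np.save("kin.npy",f.x)
E
timeout 300 python3 kin3.py
```

```text
3.6839272073241642 [232.726, 495.515, 452.604, 256.304, 14.217, -41.7, 16.54, -8.451, 0.001, 0.001, -0.001, -0.001, 0.001, 0.0, 3.141, 7.184, -32.555, -30.254, 0.0]
[[ 0.27  0.03 -0.06]
 [ 0.53 -0.11  0.06]
 [-0.22  0.16  0.02]
 [-0.03  0.29 -0.01]
 [-0.34 -0.52  0.02]
 [ 0.14  0.48 -0.03]]Traceback (most recent call last):
  File "kin3.py", line 20, in <module>
    f=least_squares(rr,x0);print(f.cost,f.x.round(3).tolist());p,R=fk(Q,f.x);print((p-PP).round(2));print([Ro.from_matrix(a.T@b).magnitude().round(4) for a,b in zip(R,RR)])
                                                                                                           ^^^^^^^^^^^^^^^^^^^^^^^^^^^^^^^^^^^^^^^
AttributeError: 'float' object has no attribute 'round'
```

```bash
sed -i 's/\.round(4) for a,b/ for a,b/' kin3.py; python3 kin3.py >/dev/null; cat > ik.py <<'E'
from kin3 import *
V=np.load("kin.npy")
lo=np.array([-2.96,-.34,-1.41,.24,-1.37,.17,-2.96]);hi=np.array([2.96,2.1,1.46,2.44,4.51,1.92,2.96])
def ik(p,R,q0,w=.0):
    def r(q):
        P,RR=fk(q,V);return np.r_[P[0]-p,(RR[0]-R).ravel()*200,(q-q0)*w]
    f=least_squares(r,np.clip(q0,lo+.01,hi-.01),bounds=(lo,hi));e=r(f.x);return f.x,np.linalg.norm(e[:3]),np.linalg.norm(e[3:12])/200
E
python3 - <<'E'
from ik import *
q0=S[-1]["q"]
for d in (132,124,116,108,96,90,84):
    p=tip+n*d
    print(d,[ (lambda z:(z[0].round(2).tolist(),round(z[1],1),round(np.degrees(z[2]),2)))(ik(p,Rd,q0,w)) for w in (.3,)])
# alternatives: lots of seeds
rng=np.random.default_rng(0)
for d in(124,96,84):
    p=tip+n*d;res=[]
    for k in range(40):
        qs=rng.uniform(lo,hi);z=ik(p,Rd,qs)
        res.append((z[1]+z[2]*200,z[0].round(2).tolist()))
    res.sort(key=lambda t:t[0]);
    print(d);[print(round(r[0],2),r[1]) for r in res[:6]]
E
```

```text
132 [([0.12, -0.11, 0.13, 2.44, 0.07, 0.29, -0.08], np.float64(0.0), np.float64(0.0))]
124 [([0.12, -0.08, 0.13, 2.44, 0.07, 0.27, -0.07], np.float64(0.0), np.float64(0.0))]
116 [([0.12, -0.06, 0.14, 2.44, 0.06, 0.24, -0.06], np.float64(0.0), np.float64(0.0))]
108 [([0.12, -0.04, 0.14, 2.43, 0.05, 0.22, -0.05], np.float64(0.0), np.float64(0.0))]
96 [([0.13, -0.0, 0.13, 2.43, 0.02, 0.19, -0.03], np.float64(0.0), np.float64(0.0))]
90 [([0.14, 0.01, 0.12, 2.43, 0.01, 0.17, -0.02], np.float64(0.0), np.float64(0.0))]
84 [([-0.28, 0.04, 0.56, 2.41, -0.17, 0.17, 0.18], np.float64(0.0), np.float64(0.0))]
124
0.0 [1.25, -0.1, -0.95, 2.41, -0.32, 0.29, 0.3]
0.0 [-0.09, -0.09, 0.34, 2.44, 0.15, 0.27, -0.15]
0.0 [0.08, -0.08, 0.17, 2.44, 0.08, 0.27, -0.08]
0.0 [0.13, -0.08, 0.12, 2.44, 0.06, 0.27, -0.07]
0.0 [-0.1, -0.09, 0.34, 2.44, 0.15, 0.27, -0.15]
0.0 [-0.1, -0.09, 0.34, 2.44, 0.15, 0.27, -0.15]
96
0.0 [0.96, -0.0, -0.72, 2.43, 0.06, 0.19, -0.08]
0.0 [-0.69, 0.01, 0.97, 2.42, -0.08, 0.2, 0.08]
0.0 [-0.28, -0.0, 0.54, 2.43, 0.0, 0.19, 0.0]
0.0 [1.09, -0.0, -0.85, 2.43, 0.06, 0.19, -0.09]
0.0 [-0.99, 0.25, 1.46, 2.36, -1.0, 0.37, 1.0]
0.0 [1.05, -0.0, -0.81, 2.43, 0.06, 0.19, -0.08]
84
0.0 [-0.28, 0.04, 0.57, 2.41, -0.18, 0.17, 0.18]
0.0 [-0.55, 0.07, 0.86, 2.4, -0.38, 0.19, 0.39]
0.0 [-0.89, 0.29, 1.38, 2.36, -1.12, 0.39, 1.13]
0.0 [-0.28, 0.04, 0.57, 2.41, -0.18, 0.17, 0.18]
0.0 [-0.9, 0.31, 1.4, 2.36, -1.15, 0.41, 1.15]
0.0 [-0.81, 0.16, 1.2, 2.37, -0.81, 0.26, 0.83]
```

```bash
cat >> ik.py <<'E'
def tool(th,yaw):
    # yaw: bearing/rack x-axis dir deg; th: tool leans so approach = down + outward*sin(th) (th>0 like nipple); x=-ydir
    a=np.radians(yaw);X=np.array([np.cos(a),np.sin(a),0]);t=np.radians(th)
    y=np.sin(t)*X-np.cos(t)*np.array([0,0,1.]);x=-np.array([-np.sin(a),np.cos(a),0]);return np.c_[x,y,np.cross(x,y)]
E
python3 - <<'E'
from ik import *
q0=np.array([0.1,.1,.1,2.2,0,.6,1.5])
h=67
for th in(20,15,10,5):
    for nm,dd in(("pre",36.5),("full",-12)):
        R=tool(th,-15.3);G=tip+n*(56.5+dd+h);p=G+21*R[:,1]
        for q7 in(1.5,-1.5):
            q0[6]=q7;z=ik(p,R,q0,.3);print(th,nm,q7,z[0].round(2).tolist(),round(z[1],2),round(z[2],3))
    R=tool(th-30,10.9);G=np.array([515.5,175.8,85+h]);p=G+21*R[:,1]
    for q7 in(1.5,-1.5):
        q0[6]=q7;z=ik(p,R,q0,.3);print(th,"rack",q7,p.round(1),z[0].round(2).tolist(),round(z[1],2),round(z[2],3))
E
```

```text
20 pre 1.5 [0.33, -0.07, -0.07, 2.33, -0.0, 0.53, -1.58] 0.0 0.0
20 pre -1.5 [0.14, -0.08, 0.12, 2.34, 0.03, 0.53, -1.6] 0.0 0.0
20 full 1.5 [-0.27, 0.06, 0.56, 2.32, -0.1, 0.42, -1.47] 0.0 0.0
20 full -1.5 [0.13, 0.05, 0.14, 2.33, -0.01, 0.41, -1.56] 0.0 0.0
20 rack 1.5 [511.9 175.1 131.3] [-0.93, 0.56, 0.69, 1.87, -0.42, 1.05, -1.41] 0.0 0.0
20 rack -1.5 [511.9 175.1 131.3] [-0.34, 0.43, -0.11, 1.9, 0.0, 0.99, -1.82] 0.0 0.0
15 pre 1.5 [0.22, -0.04, 0.04, 2.29, 0.01, 0.64, -1.59] 0.0 0.0
15 pre -1.5 [0.13, -0.04, 0.12, 2.29, 0.01, 0.64, -1.59] 0.0 0.0
15 full 1.5 [-0.84, 0.49, 1.42, 2.23, -0.86, 0.75, -0.72] 0.0 0.0
15 full -1.5 [0.13, 0.07, 0.14, 2.28, -0.02, 0.52, -1.56] 0.0 0.0
15 rack 1.5 [510.2 174.8 131.7] [-0.89, 0.59, 0.66, 1.82, -0.41, 1.15, -1.42] 0.0 0.0
15 rack -1.5 [510.2 174.8 131.7] [-0.33, 0.46, -0.11, 1.85, -0.02, 1.09, -1.81] 0.0 0.0
10 pre 1.5 [0.12, -0.01, 0.14, 2.24, 0.0, 0.74, -1.58] 0.0 0.0
10 pre -1.5 [0.13, -0.01, 0.13, 2.24, 0.0, 0.74, -1.58] 0.0 0.0
10 full 1.5 [-0.8, 0.51, 1.38, 2.18, -0.77, 0.83, -0.8] 0.0 0.0
10 full -1.5 [0.13, 0.1, 0.14, 2.24, -0.02, 0.63, -1.55] 0.0 0.0
10 rack 1.5 [508.4 174.4 132.3] [-0.85, 0.63, 0.63, 1.77, -0.4, 1.25, -1.43] 0.0 0.0
10 rack -1.5 [508.4 174.4 132.3] [-0.33, 0.5, -0.11, 1.79, -0.03, 1.19, -1.8] 0.0 0.0
5 pre 1.5 [0.03, 0.03, 0.23, 2.19, -0.01, 0.83, -1.57] 0.0 0.0
5 pre -1.5 [0.13, 0.03, 0.13, 2.19, -0.0, 0.83, -1.57] 0.0 0.0
5 full 1.5 [-0.75, 0.52, 1.32, 2.14, -0.69, 0.9, -0.87] 0.0 0.0
5 full -1.5 [0.14, 0.13, 0.14, 2.19, -0.03, 0.73, -1.55] 0.0 0.0
5 rack 1.5 [506.8 174.1 133. ] [-0.83, 0.66, 0.62, 1.72, -0.39, 1.34, -1.43] 0.0 0.0
5 rack -1.5 [506.8 174.1 133. ] [-0.32, 0.54, -0.11, 1.75, -0.04, 1.28, -1.79] 0.0 0.0
```

```bash
python3 - <<'E'
from h import *
from scipy.spatial.transform import Slerp
s,_=pickle.load(open("L6.pkl","rb"));R0=s["eef_rot"];p0=s["tcp_pos"];Re=down(10.93)
b=np.array([430,130,240.]);sl=Slerp([0,1],Ro.from_matrix([R0,Re]));w=[]
a=p0+n*6
for k in range(1,9): w.append((a+(b-a)*k/8,sl(k/8).as_matrix()))
c=np.array([515.9,176.2,236.])
for k in(1,2): w.append((b+(c-b)*k/2,Re))
rows(p0,R0,w)
E
```

```text
d [-0.0059, -0.0127, 0.0365] r [0.83, -3.11, 3.61]
d [-0.0118, -0.0194, 0.073] r [1.66, -6.22, 7.22]
d [-0.0176, -0.0261, 0.1094] r [2.49, -9.33, 10.82]
d [-0.0235, -0.0328, 0.1459] r [3.32, -12.44, 14.43]
d [-0.0293, -0.0394, 0.1824] r [4.15, -15.55, 18.04]
d [-0.0352, -0.0461, 0.2188] r [4.98, -18.66, 21.65]
d [-0.041, -0.0528, 0.2553] r [5.81, -21.77, 25.25]
d [-0.0469, -0.0595, 0.2918] r [6.63, -24.88, 28.86]
d [-0.0166, -0.0403, 0.3249] r [6.63, -24.88, 28.86]
d [0.0136, -0.021, 0.3581] r [6.63, -24.88, 28.86]
```

Emit:
jog_arm:
  targets:
    - {"dx": -0.006,"dy": -0.0127,"dz": 0.0365,"rx": 0.83,"ry": -3.11,"rz": 3.61}
    - {"dx": -0.0118,"dy": -0.0194,"dz": 0.073,"rx": 1.66,"ry": -6.22,"rz": 7.22}
    - {"dx": -0.0176,"dy": -0.0261,"dz": 0.1094,"rx": 2.49,"ry": -9.33,"rz": 10.82}
    - {"dx": -0.0235,"dy": -0.0328,"dz": 0.1459,"rx": 3.32,"ry": -12.44,"rz": 14.43}
    - {"dx": -0.0293,"dy": -0.0394,"dz": 0.1824,"rx": 4.15,"ry": -15.55,"rz": 18.04}
    - {"dx": -0.0352,"dy": -0.0461,"dz": 0.2188,"rx": 4.98,"ry": -18.66,"rz": 21.65}
    - {"dx": -0.041,"dy": -0.0528,"dz": 0.2553,"rx": 5.81,"ry": -21.77,"rz": 25.25}
    - {"dx": -0.0469,"dy": -0.0595,"dz": 0.2918,"rx": 6.63,"ry": -24.88,"rz": 28.86}
    - {"dx": -0.0469,"dy": -0.0595,"dz": 0.2918,"rx": 6.63,"ry": -24.88,"rz": 28.86}

```text
time_s: 10.7
tcp_pos: [431.9, 132.8, 240.5]
eef_rot: [[0.981, 0.002, -0.193], [0.193, 0.002, 0.981], [0.002, -1.0, 0.002]]
ft_force: [-0.7, -0.4, -3.8]
width: 26.6
```

```bash
cat > st.py <<'E'
from h import *
from cell import monitor
s=monitor.read_state();print(s["time_s"],s["q"].round(3),s["qd"].round(2),s["tcp_pos"].round(2),round(s["width"],2),s["ft_force"].round(2));print(s["eef_rot"].round(4))
E
python3 st.py
```

```text
10.7 [-0.19   0.11  -0.263  2.041  0.033  0.993 -0.275] [ 0.02 -0.03  0.05  0.06  0.03 -0.01 -0.  ] [431.86 132.81 240.46] 26.6 [-0.75 -0.41 -3.81]
[[ 0.9812  0.0018 -0.1929]
 [ 0.1929  0.002   0.9812]
 [ 0.0021 -1.      0.0016]]
```

Emit:
jog_arm:
  targets:
    - {"dx": 0.045,"dy": 0,"dz": 0.013,"rx": 0,"ry": 0,"rz": 0}
    - {"dx": 0.0908,"dy": 0,"dz": 0.0263,"rx": 0,"ry": 0,"rz": 0}
    - {"dx": 0.0908,"dy": 0,"dz": 0.0263,"rx": 0,"ry": 0,"rz": 0}
    - {"dx": 0.0908,"dy": 0,"dz": 0.0263,"rx": 0,"ry": 0,"rz": 0}

```text
time_s: 11.2
tcp_pos: [514.2, 171.4, 239.6]
eef_rot: [[0.982, -0.0, -0.188], [0.188, -0.001, 0.982], [-0.001, -1.0, -0.001]]
ft_force: [-0.4, 0.3, -2.8]
width: 26.8
```

```bash
python3 st.py; python3 - <<'E'
from h import *
from cell import eyes
p=eyes.snapshot("wrist");cv2.imwrite("pics/w7.png",p["color"][:,:,::-1])
E
```

```text
11.2 [-0.225  0.265 -0.254  1.851  0.078  1.036 -0.321] [ 0.   -0.02 -0.    0.02 -0.    0.   -0.  ] [514.23 171.42 239.58] 26.76 [-0.37  0.35 -2.82]
[[ 9.822e-01 -5.000e-04 -1.876e-01]
 [ 1.876e-01 -1.100e-03  9.822e-01]
 [-7.000e-04 -1.000e+00 -1.000e-03]]
```

View pics/w7.png

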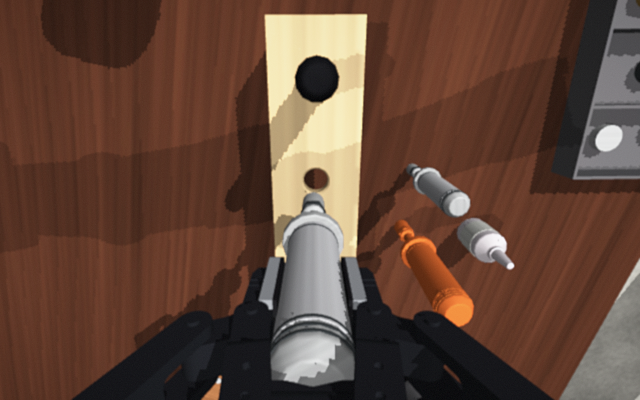

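Emit:
jog_arm:
  targets:
    - {"dx": 0.0024,"dy": 0,"dz": 0.0043,"rx": 0,"ry": 0,"rz": 0}
    - {"dx": 0.0024,"dy": 0.02,"dz": 0.0043,"rx": 0,"ry": 0,"rz": 0}
    - {"dx": 0.0024,"dy": 0.04,"dz": 0.0043,"rx": 0,"ry": 0,"rz": 0}
    - {"dx": 0.0024,"dy": 0.04,"dz": 0.0043,"rx": 0,"ry": 0,"rz": 0}

```text
time_s: 11.75
tcp_pos: [515.0, 176.6, 199.1]
eef_rot: [[0.982, -0.002, -0.189], [0.189, -0.001, 0.982], [-0.002, -1.0, -0.001]]
ft_force: [-0.5, -0.2, -2.5]
width: 26.5
```

```bash
python3 st.py
```

```text
11.75 [-0.236  0.313 -0.253  1.887  0.095  0.955 -0.343] [ 0.   -0.02 -0.   -0.04 -0.    0.02  0.  ] [515.02 176.59 199.14] 26.46 [-0.53 -0.18 -2.47]
[[ 0.982  -0.002  -0.1887]
 [ 0.1887 -0.0015  0.982 ]
 [-0.0023 -1.     -0.0011]]
```

Emit:
jog_arm:
  targets:
    - {"dx": 0.0007,"dy": 0.02,"dz": -0.0006,"rx": 0,"ry": 0,"rz": 0}
    - {"dx": 0.0007,"dy": 0.04,"dz": -0.0006,"rx": 0,"ry": 0,"rz": 0}
    - {"dx": 0.0007,"dy": 0.06,"dz": -0.0006,"rx": 0,"ry": 0,"rz": 0}
    - {"dx": 0.0007,"dy": 0.072,"dz": -0.0006,"rx": 0,"ry": 0,"rz": 0}
    - {"dx": 0.0007,"dy": 0.072,"dz": -0.0006,"rx": 0,"ry": 0,"rz": 0}

```text
time_s: 12.38
tcp_pos: [517.0, 176.6, 128.1]
eef_rot: [[0.982, -0.0, -0.189], [0.189, -0.001, 0.982], [-0.0, -1.0, -0.001]]
ft_force: [0.2, 0.6, -3.0]
width: 26.7
```

```bash
python3 st.py
```

```text
12.375 [-0.249  0.404 -0.242  1.946  0.131  0.807 -0.373] [ 0.   -0.01 -0.   -0.02 -0.    0.01  0.  ] [517.02 176.58 128.13] 26.68 [ 0.22  0.63 -2.96]
[[ 9.820e-01 -1.000e-04 -1.886e-01]
 [ 1.886e-01 -5.000e-04  9.820e-01]
 [-2.000e-04 -1.000e+00 -5.000e-04]]
```

Emit:
jog_arm:
  targets:
    - {"dx": -0.001,"dy": 0.003,"dz": -0.0005,"rx": 0,"ry": 0,"rz": 0}
    - {"dx": -0.001,"dy": 0.003,"dz": -0.0005,"rx": 0,"ry": 0,"rz": 0}

```text
time_s: 12.62
tcp_pos: [516.6, 176.0, 125.7]
eef_rot: [[0.982, 0.001, -0.188], [0.188, -0.0, 0.982], [0.001, -1.0, -0.0]]
ft_force: [-0.7, -0.5, -3.2]
width: 26.5
```

Emit:
jog_arm:
  targets:
    - {"dx": 0,"dy": 0,"dz": 0,"rx": 0,"ry": 0,"rz": 0}
    - {"dx": 0,"dy": 0,"dz": 0,"rx": 0,"ry": 0,"rz": 0}
    - {"dx": 0,"dy": 0,"dz": 0,"rx": 0,"ry": 0,"rz": 0}
    - {"dx": 0,"dy": 0,"dz": 0,"rx": 0,"ry": 0,"rz": 0}
  jaw: 0.25

```text
time_s: 13.12
tcp_pos: [516.5, 176.1, 125.4]
eef_rot: [[0.982, 0.001, -0.189], [0.189, -0.0, 0.982], [0.001, -1.0, -0.0]]
ft_force: [0.7, 0.5, 0.1]
width: 63.6
```

```bash
python3 st.py;  python3 - <<'E'
from h import *
from cell import eyes
p=eyes.snapshot("wrist");cv2.imwrite("pics/w8.png",p["color"][:,:,::-1])
E
```

```text
13.125 [-0.249  0.407 -0.241  1.95   0.133  0.799 -0.374] [ 0.  0.  0.  0.  0. -0.  0.] [516.48 176.06 125.36] 63.58 [0.71 0.54 0.07]
[[ 9.821e-01  9.000e-04 -1.886e-01]
 [ 1.886e-01 -1.000e-04  9.821e-01]
 [ 9.000e-04 -1.000e+00 -3.000e-04]]
```

View pics/w8.png

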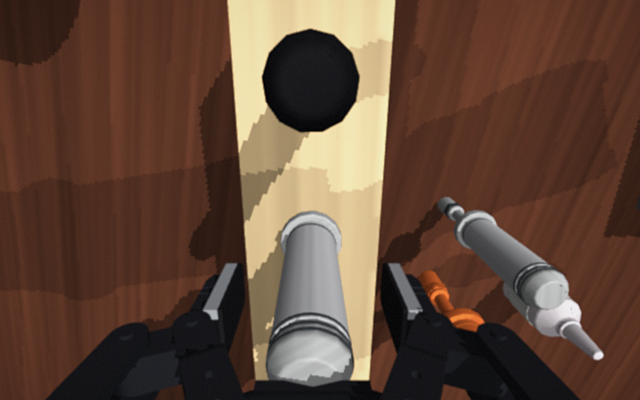

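```bash
python3 - <<'E'
from ik import *
from cell import monitor
from scipy.spatial.transform import Slerp
s=monitor.read_state();p0=s["tcp_pos"];R0=s["eef_rot"]
R=tool(-18,10.9);G=np.array([515.6,175.9,152]);pe=G+21*R[:,1];pp=pe-88*R[:,1]
print("final",pe,"pre",pp,R.round(3))
w=[(p0+[0,0,45],R0),(p0+[0,0,88],R0)];a=w[-1][0]
Ra=tool(0,10.9)
sl=Slerp([0,1],Ro.from_matrix([R0,R]));print(Ro.from_matrix(R0.T@R).magnitude()*57.3)
for k in range(1,11): w.append((a+(pp-a)*k/10,sl(k/10).as_matrix()))
rows(p0,R0,w)
q=s["q"]
for p,Rk in w: 
    z=ik(p,Rk,q,.3);q=z[0]
print(q.round(2),z[1:]);z=ik(pe,R,q,.3);print(z[0].round(2),z[1:])
E
```

```text
final [509.22771947 174.67289219 132.02781316] pre [535.93060931 179.81505826 215.72078659] [[ 0.189 -0.303  0.934]
 [-0.982 -0.058  0.18 ]
 [-0.    -0.951 -0.309]]
91.38469110796989
d [0.0, -0.045, -0.0] r [0.0, 0.0, 0.0]
d [0.0001, -0.088, -0.0] r [0.0, 0.0, 0.0]
d [0.0021, -0.0882, -0.0] r [-1.42, 8.92, 1.42]
d [0.004, -0.0885, -0.0] r [-2.83, 17.83, 2.83]
d [0.006, -0.0887, -0.0] r [-4.25, 26.75, 4.25]
d [0.008, -0.089, -0.0] r [-5.66, 35.66, 5.67]
d [0.01, -0.0892, -0.0] r [-7.08, 44.58, 7.08]
d [0.012, -0.0894, -0.0] r [-8.49, 53.49, 8.5]
d [0.014, -0.0897, 0.0] r [-9.91, 62.41, 9.92]
d [0.016, -0.0899, 0.0] r [-11.32, 71.33, 11.34]
d [0.0179, -0.0902, 0.0] r [-12.74, 80.24, 12.75]
d [0.0199, -0.0904, 0.0] r [-14.15, 89.16, 14.17]
[-0.42  0.44  0.02  1.67 -0.07  1.34 -1.75] (np.float64(2.1898399964843444e-05), np.float64(2.3131169502766257e-07))
[-0.43  0.49  0.02  1.81 -0.08  1.15 -1.74] (np.float64(6.711627896774159e-05), np.float64(4.5387699396974646e-07))
```

Emit:
jog_arm:
  targets:
    - {"dx": 0,"dy": -0.045,"dz": 0,"rx": 0,"ry": 0,"rz": 0}
    - {"dx": 0,"dy": -0.088,"dz": 0,"rx": 0,"ry": 0,"rz": 0}
    - {"dx": 0.002,"dy": -0.0882,"dz": 0,"rx": -1.42,"ry": 8.92,"rz": 1.42}
    - {"dx": 0.004,"dy": -0.0885,"dz": 0,"rx": -2.83,"ry": 17.83,"rz": 2.83}
    - {"dx": 0.006,"dy": -0.0887,"dz": 0,"rx": -4.25,"ry": 26.75,"rz": 4.25}
    - {"dx": 0.008,"dy": -0.089,"dz": 0,"rx": -5.66,"ry": 35.66,"rz": 5.67}
    - {"dx": 0.01,"dy": -0.0892,"dz": 0,"rx": -7.08,"ry": 44.58,"rz": 7.08}
    - {"dx": 0.012,"dy": -0.0894,"dz": 0,"rx": -8.49,"ry": 53.49,"rz": 8.5}
    - {"dx": 0.014,"dy": -0.0897,"dz": 0,"rx": -9.91,"ry": 62.41,"rz": 9.92}
    - {"dx": 0.016,"dy": -0.09,"dz": 0,"rx": -11.32,"ry": 71.33,"rz": 11.34}
    - {"dx": 0.018,"dy": -0.09,"dz": 0,"rx": -12.74,"ry": 80.24,"rz": 12.75}
    - {"dx": 0.02,"dy": -0.09,"dz": 0,"rx": -14.15,"ry": 89.16,"rz": 14.17}

```text
time_s: 14.68
tcp_pos: [535.9, 180.0, 215.1]
eef_rot: [[0.184, -0.305, 0.934], [-0.983, -0.058, 0.175], [0.001, -0.951, -0.31]]
ft_force: [1.2, -0.3, -0.1]
width: 64.3
```

Emit:
jog_arm:
  targets:
    - {"dx": 0,"dy": 0,"dz": 0,"rx": 0,"ry": 0,"rz": 0}
    - {"dx": 0,"dy": 0,"dz": 0,"rx": 0,"ry": 0,"rz": 0}

```text
time_s: 14.92
tcp_pos: [535.7, 180.0, 215.2]
eef_rot: [[0.192, -0.303, 0.933], [-0.981, -0.059, 0.183], [-0.001, -0.951, -0.309]]
ft_force: [0.6, 0.7, 0.6]
width: 63.7
```

```bash
python3 - <<'E'
from ik import *
from cell import monitor,eyes
s=monitor.read_state();p0=s["tcp_pos"];R0=s["eef_rot"];print(s["time_s"],s["q"].round(2),s["qd"].round(2),p0.round(1),s["width"]);print(R0.round(3))
R=tool(-18,10.9);G=np.array([515.6,175.9,152]);pe=G+21*R[:,1];pp=pe-88*R[:,1]
rows(p0,R0,[(pp,R),(pe-45*R[:,1],R),(pe,R)])
p=eyes.snapshot("wrist");cv2.imwrite("pics/w9.png",p["color"][:,:,::-1]);pickle.dump((s,p),open("w9.pkl","wb"))
E
```

```text
14.925 [-0.44  0.49  0.05  1.61 -0.09  1.35 -1.73] [ 0.   -0.   -0.01  0.   -0.   -0.   -0.01] [535.7 180.  215.2] 63.70171360015081
[[ 0.192 -0.303  0.933]
 [-0.981 -0.059  0.183]
 [-0.001 -0.951 -0.309]]
d [0.0002, -0.0006, 0.0] r [-0.0, 0.19, 0.02]
d [0.0002, 0.0424, 0.0] r [-0.0, 0.19, 0.02]
d [0.0002, 0.0874, 0.0] r [-0.0, 0.19, 0.02]
```

View pics/w9.png

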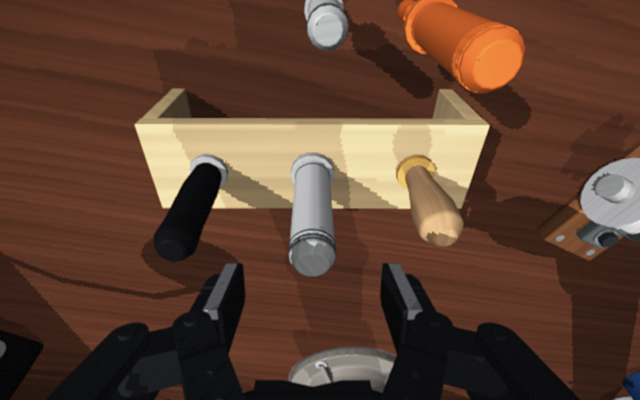

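Well aligned and centred between the neighbours. Descend along the tool axis.

Emit:
jog_arm:
  targets:
    - {"dx": 0,"dy": 0.03,"dz": 0,"rx": 0,"ry": 0,"rz": 0}
    - {"dx": 0,"dy": 0.06,"dz": 0,"rx": 0,"ry": 0,"rz": 0}
    - {"dx": 0,"dy": 0.08,"dz": 0,"rx": 0,"ry": 0,"rz": 0}
    - {"dx": 0,"dy": 0.087,"dz": 0,"rx": 0,"ry": 0,"rz": 0}
    - {"dx": 0,"dy": 0.087,"dz": 0,"rx": 0,"ry": 0,"rz": 0}
    - {"dx": 0,"dy": 0.087,"dz": 0,"rx": 0,"ry": 0,"rz": 0}

```text
time_s: 15.72
tcp_pos: [510.3, 175.0, 133.4]
eef_rot: [[0.189, -0.302, 0.934], [-0.982, -0.058, 0.18], [-0.0, -0.952, -0.307]]
ft_force: [0.2, 0.4, 0.9]
width: 64.2
```

```bash
python3 - <<'E'
from ik import *
from cell import monitor,eyes
s=monitor.read_state();p0=s["tcp_pos"];R0=s["eef_rot"];print(s["time_s"],p0.round(1),s["width"],s["ft_force"].round(1))
R=tool(-18,10.9);G=np.array([515.6,175.9,152]);pe=G+21*R[:,1]
rows(p0,R0,[(pe,R)])
p=eyes.snapshot("wrist");cv2.imwrite("pics/w10.png",p["color"][:,:,::-1]);pickle.dump((s,p),open("w10.pkl","wb"))
E
```

```text
15.725 [510.3 175.  133.4] 64.22489467998508 [0.2 0.4 0.9]
d [0.0001, 0.0016, -0.0007] r [-0.09, 0.03, -0.02]
```

View pics/w10.png

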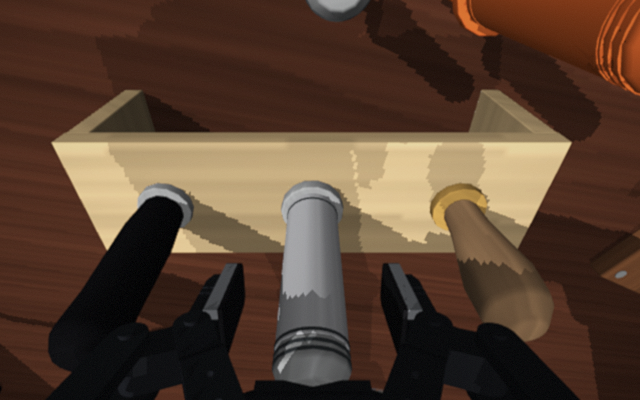

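Emit:
jog_arm:
  targets:
    - {"dx": 0,"dy": 0.001,"dz": -0.0005,"rx": 0,"ry": 0,"rz": 0}
    - {"dx": 0,"dy": 0.001,"dz": -0.0005,"rx": 0,"ry": 0,"rz": 0}
    - {"dx": 0,"dy": 0.001,"dz": -0.0005,"rx": 0,"ry": 0,"rz": 0}
    - {"dx": 0,"dy": 0.001,"dz": -0.0005,"rx": 0,"ry": 0,"rz": 0}
    - {"dx": 0,"dy": 0.001,"dz": -0.0005,"rx": 0,"ry": 0,"rz": 0}
  jaw: 1

```text
time_s: 16.4
tcp_pos: [508.9, 174.8, 132.0]
eef_rot: [[0.189, -0.303, 0.934], [-0.982, -0.058, 0.18], [-0.0, -0.951, -0.309]]
ft_force: [0.1, 1.5, 3.9]
width: 26.7
```

```bash
cat > gunfit.py <<'E'
from ik import *
def gunfit(s,p,guess=None):
    """axis of barrel in tool coords: point & direction (towards mouth), r=14"""
    T=p["T_tool_cam"];X,uv=cloud(p,None,T[:3,:3],T[:3,3])
    g=np.array([0,0,-.0,np.tan(np.radians(18))]) if guess is None else guess
    # axis: x=a0+a2*(y+21), z=a1+a3*(y+21)
    for it in range(3):
        yy=X[:,1]+21;dx=X[:,0]-g[0]-g[2]*yy;dz=X[:,2]-g[1]-g[3]*yy
        d=np.sqrt(dx**2+(dz*np.cos(np.arctan(g[3])))**2)
        m=(d<17)&(X[:,1]>-2)&(X[:,1]<28)&(d>10);Y=X[m]
        def r(a):
            u=np.array([a[2],1,a[3]]);u=u/np.linalg.norm(u);v=Y-np.array([a[0],-21,a[1]])
            return np.linalg.norm(v-np.outer(v@u,u),axis=1)-14
        f=least_squares(r,g,loss="soft_l1");g=f.x
    return g,m.sum(),np.abs(r(g)).mean()
if __name__=="__main__":
    from cell import monitor,eyes
    import sys
    s=monitor.read_state();p=eyes.snapshot("wrist");nm=sys.argv[1];cv2.imwrite(f"pics/{nm}.png",p["color"][:,:,::-1]);pickle.dump((s,p),open(nm+".pkl","wb"))
    print(s["time_s"],s["q"].round(2),s["tcp_pos"].round(2),s["width"],s["ft_force"].round(1),s["torque"].round(2));print(s["eef_rot"].round(4))
    g=gunfit(s,p);print(g,np.degrees(np.arctan(g[0][2:])))
E
python3 gunfit.py w11
```

```text
16.4 [-0.44  0.54  0.04  1.75 -0.09  1.17 -1.73] [508.86 174.84 132.04] 26.73352609084692 [0.1 1.5 3.9] [ 0.16  0.1  -0.07]
[[ 1.891e-01 -3.033e-01  9.339e-01]
 [-9.819e-01 -5.810e-02  1.800e-01]
 [-3.000e-04 -9.511e-01 -3.088e-01]]
(array([-8.98016659e-01,  1.02794434e+00,  2.50888893e-04,  3.29020029e-01]), np.int64(2083), np.float64(0.2578127800786969)) [1.43748744e-02 1.82122411e+01]
```

View pics/w11.png

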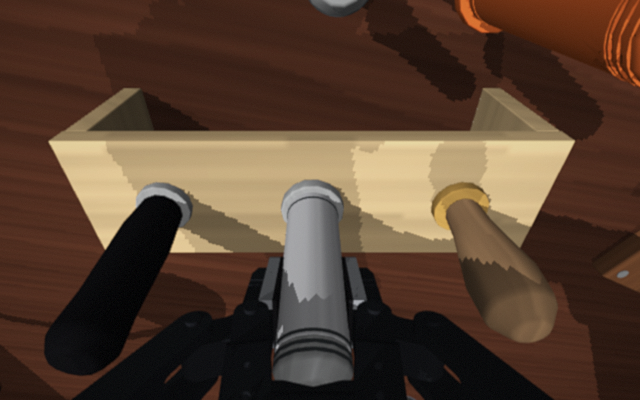

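```bash
cat > dock.py <<'E'
from ik import *
s11,_=pickle.load(open("w11.pkl","rb"));R11=s11["eef_rot"];p11=s11["tcp_pos"]
tip=np.array([485.6,-193.8,102.0])
u_t=R11.T@np.array([0,0,-1.])          # gun -z in tool
a0=np.array([0,-21,.35])               # axis point in tool
k=(p11[2]+(R11@a0)[2]-85.0)            # distance along u to origin
O_t=a0+u_t*k; mouth_t=O_t+68*u_t
yaw=-15.3
yb=np.array([-np.sin(np.radians(yaw)),np.cos(np.radians(yaw)),0])
Rn=Ro.from_rotvec(yb*np.radians(-30)).as_matrix()@Ro.from_euler("z",np.radians(yaw-10.9)).as_matrix()
Rdock=Rn@R11
def ptcp(delta,tip=tip): return tip+n*delta-Rdock@mouth_t   # mouth delta mm out of tip along n
E
python3 - <<'E'
from dock import *
from scipy.spatial.transform import Slerp
from cell import monitor
s=monitor.read_state();p0=s["tcp_pos"];R0=s["eef_rot"]
print("O_t",O_t,"mouth",mouth_t,"u.n",(Rdock@u_t)@-n, "pre",ptcp(25),"full",ptcp(-23.5));print(Rdock.round(3))
w=[(p0+[0,0,38*j],R0) for j in(1,2,3)]
a=w[-1][0];b=np.array([430,135,250.]);
for j in(1,2,3): w.append((a+(b-a)*j/3,R0))
rows(p0,R0,w);print()
c=ptcp(30);sl=Slerp([0,1],Ro.from_matrix([R0,Rdock]))
w2=[(b+(c-b)*j/9,sl(j/9).as_matrix()) for j in range(1,10)]
rows(b,R0,w2)
q=s["q"]
for P,R in w+w2+[(ptcp(d),Rdock) for d in(15,0,-11.5,-24)]:
    z=ik(P,R,q,.3);q=z[0];m=P+R@mouth_t;print(q.round(2),"mouth",m.round(),round(z[1],2))
E
```

```text
O_t [2.24205806e-02 4.26345652e+01 2.10112463e+01] mouth [4.52081928e-02 1.07310847e+02 4.20107234e+01] u.n 0.9999999997883547 pre [ 412.36852268 -173.75908398  219.86855869] full [ 435.75877675 -180.15896791  177.86632661]
[[-0.264  0.201  0.943]
 [-0.965 -0.055 -0.258]
 [-0.    -0.978  0.208]]
d [-0.0, -0.0361, -0.0117] r [0.0, 0.0, 0.0]
d [-0.0, -0.0723, -0.0235] r [0.0, 0.0, 0.0]
d [-0.0, -0.1084, -0.0352] r [0.0, 0.0, 0.0]
d [0.008, -0.1009, -0.0626] r [0.0, 0.0, 0.0]
d [0.0161, -0.0935, -0.0899] r [0.0, 0.0, 0.0]
d [0.0242, -0.086, -0.1172] r [0.0, 0.0, 0.0]

d [0.0332, 0.0054, -0.0074] r [3.28, 2.94, 0.15]
d [0.0664, 0.0108, -0.0147] r [6.55, 5.88, 0.31]
d [0.0996, 0.0162, -0.0221] r [9.83, 8.82, 0.46]
d [0.1328, 0.0216, -0.0294] r [13.1, 11.76, 0.61]
d [0.166, 0.027, -0.0368] r [16.38, 14.7, 0.76]
d [0.1992, 0.0323, -0.0441] r [19.65, 17.64, 0.92]
d [0.2324, 0.0377, -0.0515] r [22.93, 20.58, 1.07]
d [0.2656, 0.0431, -0.0589] r [26.21, 23.51, 1.22]
d [0.2988, 0.0485, -0.0662] r [29.48, 26.45, 1.38]
[-0.45  0.45  0.04  1.78 -0.09  1.22 -1.74] mouth [516. 176.  55.] 0.0
[-0.45  
[... 590 characters left out ...]
  1.06 -1.74] mouth [454.  -6. 128.] 0.0
[-0.29  0.01  0.22  2.17  0.03  0.99 -1.73] mouth [458. -42. 127.] 0.0
[-0.26 -0.01  0.26  2.2   0.04  0.92 -1.71] mouth [462. -79. 127.] 0.0
[-0.22 -0.03  0.3   2.23  0.05  0.85 -1.69] mouth [ 465. -115.  127.] 0.0
[-0.18 -0.04  0.34  2.25  0.05  0.78 -1.65] mouth [ 468. -152.  127.] 0.0
[-0.13 -0.04  0.39  2.26  0.03  0.71 -1.6 ] mouth [ 471. -190.  128.] 0.0
[-0.13  0.    0.39  2.26  0.    0.67 -1.57] mouth [ 478. -192.  115.] 0.0
[-0.12  0.04  0.39  2.26 -0.03  0.64 -1.55] mouth [ 486. -194.  102.] 0.0
[-0.11  0.07  0.39  2.25 -0.05  0.61 -1.52] mouth [ 491. -195.   92.] 0.0
[-0.1   0.1   0.39  2.25 -0.08  0.59 -1.5 ] mouth [ 497. -197.   81.] 0.0
```

Emit:
jog_arm:
  targets:
    - {"dx": 0,"dy": -0.019,"dz": -0.0062,"rx": 0,"ry": 0,"rz": 0}
    - {"dx": 0,"dy": -0.0475,"dz": -0.0154,"rx": 0,"ry": 0,"rz": 0}
    - {"dx": 0,"dy": -0.076,"dz": -0.0247,"rx": 0,"ry": 0,"rz": 0}
    - {"dx": 0,"dy": -0.1084,"dz": -0.0352,"rx": 0,"ry": 0,"rz": 0}
    - {"dx": 0,"dy": -0.1084,"dz": -0.0352,"rx": 0,"ry": 0,"rz": 0}
    - {"dx": 0.008,"dy": -0.101,"dz": -0.0626,"rx": 0,"ry": 0,"rz": 0}
    - {"dx": 0.016,"dy": -0.0935,"dz": -0.09,"rx": 0,"ry": 0,"rz": 0}
    - {"dx": 0.024,"dy": -0.086,"dz": -0.117,"rx": 0,"ry": 0,"rz": 0}

```text
time_s: 17.45
tcp_pos: [428.6, 134.0, 248.6]
eef_rot: [[0.189, -0.305, 0.933], [-0.982, -0.059, 0.179], [0.001, -0.95, -0.311]]
ft_force: [-0.4, 0.2, -2.8]
width: 26.9
```

Emit:
jog_arm:
  targets:
    - {"dx": 0.0332,"dy": 0.0054,"dz": -0.0074,"rx": 3.28,"ry": 2.94,"rz": 0.15}
    - {"dx": 0.0664,"dy": 0.0108,"dz": -0.0147,"rx": 6.55,"ry": 5.88,"rz": 0.31}
    - {"dx": 0.0996,"dy": 0.0162,"dz": -0.0221,"rx": 9.83,"ry": 8.82,"rz": 0.46}
    - {"dx": 0.1328,"dy": 0.0216,"dz": -0.0294,"rx": 13.1,"ry": 11.76,"rz": 0.61}
    - {"dx": 0.166,"dy": 0.027,"dz": -0.0368,"rx": 16.38,"ry": 14.7,"rz": 0.76}
    - {"dx": 0.1992,"dy": 0.0323,"dz": -0.0441,"rx": 19.65,"ry": 17.64,"rz": 0.92}
    - {"dx": 0.2324,"dy": 0.0377,"dz": -0.0515,"rx": 22.93,"ry": 20.58,"rz": 1.07}
    - {"dx": 0.2656,"dy": 0.0431,"dz": -0.0589,"rx": 26.21,"ry": 23.51,"rz": 1.22}
    - {"dx": 0.2988,"dy": 0.0485,"dz": -0.0662,"rx": 29.48,"ry": 26.45,"rz": 1.38}
    - {"dx": 0.2988,"dy": 0.0485,"dz": -0.0662,"rx": 29.48,"ry": 26.45,"rz": 1.38}
    - {"dx": 0.2988,"dy": 0.0485,"dz": -0.0662,"rx": 29.48,"ry": 26.45,"rz": 1.38}

```text
time_s: 18.82
tcp_pos: [409.3, -172.7, 223.4]
eef_rot: [[-0.263, 0.199, 0.944], [-0.965, -0.054, -0.258], [0.0, -0.979, 0.206]]
ft_force: [-0.1, 0.1, -2.7]
width: 26.7
```

```bash
python3 gunfit.py w12; cat > where.py <<'E'
from dock import *
from cell import monitor
import sys
s=monitor.read_state();p0=s["tcp_pos"];R0=s["eef_rot"]
d=[float(a) for a in sys.argv[1:]]
m=p0+R0@mouth_t;e=m-tip
xl=Rn@np.array([np.cos(np.radians(10.9)),np.sin(np.radians(10.9)),0])
print("t",s["time_s"],"q",s["q"].round(2),"F",s["ft_force"].round(1),"w",round(s["width"],2))
print("mouth along n",round(e@n,2),"lat x",round(e@xl,2),"lat y",round(e@yb,2),"axis err deg",round(np.degrees(np.arccos(min(1,-(R0@u_t)@n))),2))
rows(p0,R0,[(ptcp(x),Rdock) for x in d])
print("u in tool",(R0.T@-n).round(4))
E
python3 where.py 30 15
```

```text
18.825 [-0.09 -0.03  0.35  2.25  0.02  0.72 -1.59] [ 409.34 -172.68  223.37] 26.685047574586168 [-0.1  0.1 -2.7] [ 0.17  0.35 -0.04]
[[-2.634e-01  1.986e-01  9.440e-01]
 [-9.647e-01 -5.450e-02 -2.577e-01]
 [ 3.000e-04 -9.786e-01  2.059e-01]]
(array([-1.01779439,  0.23532174, -0.00232741,  0.32513732]), np.int64(2093), np.float64(0.26155790136076457)) [-0.13335067 18.01127741]
t 18.875 q [-0.09 -0.03  0.35  2.25  0.02  0.72 -1.59] F [ 0.3 -0.4 -2.7] w 26.8
mouth along n 29.6 lat x -0.75 lat y 0.7 axis err deg 0.09
d [0.0007, -0.0005, 0.0004] r [0.09, 0.08, 0.02]
d [0.0007, 0.0137, 0.0051] r [0.09, 0.08, 0.02]
u in tool [5.000e-04 9.506e-01 3.104e-01]
```

View pics/w12.png

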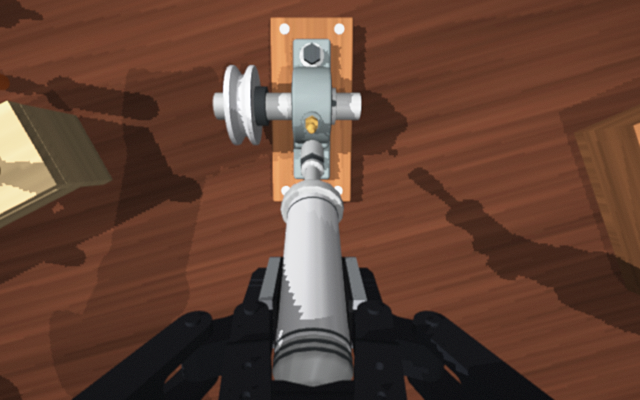

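```bash
python3 - <<'E'
from gunfit import *
from dock import *
s,p=pickle.load(open("w12.pkl","rb"))
T=p["T_tool_cam"]
hsv=cv2.cvtColor(p["color"],cv2.COLOR_RGB2HSV)
m=np.zeros((400,640),bool);m[105:145,295:330]=True
m&=(hsv[:,:,1]>110)
X,uv=cloud(p,m,T[:3,:3],T[:3,3]);print(len(X),uv.mean(0),X.mean(0).round(1))
g,_,_=gunfit(s,p)
Rt=s["eef_rot"].T
tt=Rt@(tip-s["tcp_pos"]);nt=Rt@n
for nm,P in(("tip",tt),("hexbase",tt-12*nt),("mouth",mouth_t),("mouth near edge",mouth_t),("origin",O_t)): print(nm,P.round(1),proj(p,P,T[:3,:3],T[:3,3]).round(1))
# wrist-fit axis at tip's plane
a=np.array([g[0],-21,g[1]]);u=np.array([g[2],1,g[3]]);u/=np.linalg.norm(u)
print("fit axis at tip depth",(a+u*((tt-a)@u)).round(2),proj(p,a+u*((tt-a)@u),T[:3,:3],T[:3,3]))
c=p["color"][95:185,260:365,::-1].copy();c=cv2.resize(c,None,fx=6.5,fy=6.5,interpolation=cv2.INTER_CUBIC)
def dot(P,col):
    v=(proj(p,P,T[:3,:3],T[:3,3])[0]-[260,95]+.5)*6.5;cv2.circle(c,tuple(int(a) for a in v),4,col,-1)
dot(tt,(0,0,255));dot(tt-12*nt,(255,0,255));dot(mouth_t,(0,255,0));dot(a+u*((mouth_t-a)@u),(255,0,0))
cv2.imwrite("pics/w12z.png",c)
E
```

```text
157 [311.19745223 124.0955414 ] [ -2.  142.6  57.2]
tip [  0.3 135.1  52.4] [[313.9 131. ]]
hexbase [  0.3 146.5  56.2] [[313.9 124.9]]
mouth [  0.  107.3  42. ] [[313.8 149.5]]
mouth near edge [  0.  107.3  42. ] [[313.8 149.5]]
origin [ 0.  42.6 21. ] [[314.2 204.2]]
fit axis at tip depth [ -1.38 135.49  51.12] [[311.91904202 132.55405131]]
```

View pics/w12z.png

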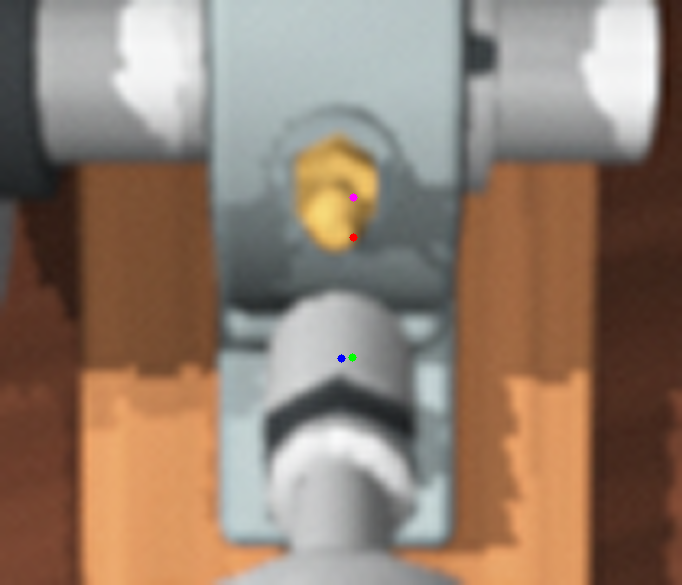

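```bash
cat > ov.py <<'E'
from gunfit import *
from dock import *
import sys
def overlay(nm,out,box,tipw,xs=1.1):
    s,p=pickle.load(open(nm+".pkl","rb"));T=p["T_tool_cam"];Rt=s["eef_rot"].T
    tt=Rt@(tipw-s["tcp_pos"]);nt=Rt@n
    r0,r1,c0,c1=box;f=min(800/(c1-c0),600/(r1-r0))
    c=cv2.resize(p["color"][r0:r1,c0:c1,::-1],None,fx=f,fy=f,interpolation=cv2.INTER_CUBIC)
    def circ(C,ax,r,col):
        e1=np.cross(ax,[1,0,0]);e1/=np.linalg.norm(e1);e2=np.cross(ax,e1);a=np.linspace(0,2*np.pi,40)
        P=C+r*(np.outer(np.cos(a),e1)+np.outer(np.sin(a),e2))
        v=(proj(p,P,T[:3,:3],T[:3,3])-[c0,r0]+.5)*f;cv2.polylines(c,[v.astype(np.int32)],True,col,1)
    sh=np.array([-xs,0,0])
    circ(mouth_t+sh,u_t,9,(0,255,0));circ(mouth_t-32*u_t+sh,u_t,9,(0,255,0));circ(O_t+sh,u_t,18,(255,255,0));circ(O_t-8*u_t+sh,u_t,18,(255,255,0))
    circ(tt+sh,nt,2,(0,0,255));circ(tt-6.8*nt+sh,nt,4,(0,0,255));circ(tt-12*nt+sh,nt,6,(255,0,255))
    cv2.imwrite(f"pics/{out}.png",c)
if __name__=="__main__":
    overlay(sys.argv[1],sys.argv[2],(90,240,250,380),np.array([485.8,-193.0,102.0]))
E
python3 ov.py w12 o12
```

```text
(no output)
```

View pics/o12.png

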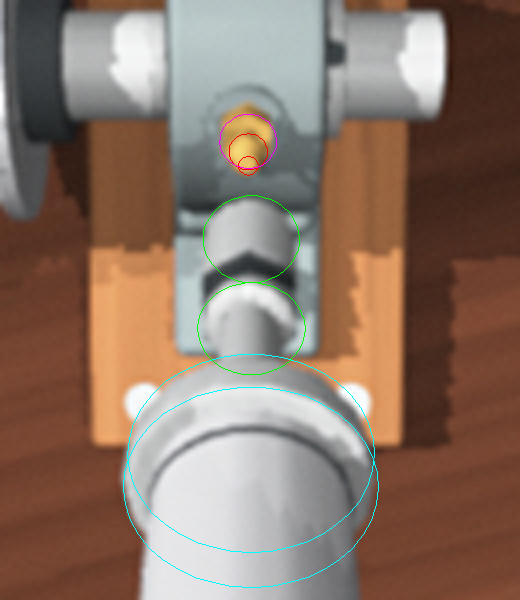

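```bash
sed -i 's/^tip=.*/tip=np.array([486.2,-193.1,102.2])/' dock.py; python3 where.py 25 8 
```

```text
t 18.875 q [-0.09 -0.03  0.35  2.25  0.02  0.72 -1.59] F [ 0.3 -0.4 -2.7] w 26.8
mouth along n 29.62 lat x -1.19 lat y -0.13 axis err deg 0.09
d [-0.0002, 0.0041, 0.0024] r [0.09, 0.08, 0.02]
d [-0.0002, 0.0203, 0.0077] r [0.09, 0.08, 0.02]
u in tool [5.000e-04 9.506e-01 3.104e-01]
```

Emit:
jog_arm:
  targets:
    - {"dx": 0,"dy": 0.004,"dz": 0.0024,"rx": 0.1,"ry": 0.1,"rz": 0}
    - {"dx": 0,"dy": 0.012,"dz": 0.005,"rx": 0.1,"ry": 0.1,"rz": 0}
    - {"dx": 0,"dy": 0.02,"dz": 0.0077,"rx": 0.1,"ry": 0.1,"rz": 0}
    - {"dx": 0,"dy": 0.02,"dz": 0.0077,"rx": 0.1,"ry": 0.1,"rz": 0}
    - {"dx": 0,"dy": 0.02,"dz": 0.0077,"rx": 0.1,"ry": 0.1,"rz": 0}

```text
time_s: 19.5
tcp_pos: [421.3, -176.3, 205.9]
eef_rot: [[-0.265, 0.202, 0.943], [-0.964, -0.056, -0.26], [0.0, -0.978, 0.209]]
ft_force: [0.4, 0.4, -2.8]
width: 26.7
```

```bash
python3 where.py 8 0 -11.5; python3 gunfit.py w13|tail -1; sed -i 's/485.8,-193.0,102.0/486.2,-193.1,102.2/' ov.py; python3 ov.py w13 o13
python3 - <<'E'
from h import *
from cell import eyes
q=eyes.snapshot("side");pickle.dump(q,open("s13.pkl","wb"));cv2.imwrite("pics/s13.png",cv2.resize(q["color"][270:370,270:400,::-1],None,fx=5,fy=5,interpolation=2))
E
```

```text
t 19.5 q [-0.09  0.02  0.36  2.25 -0.01  0.66 -1.56] F [ 0.4  0.4 -2.8] w 26.72
mouth along n 8.3 lat x 0.72 lat y -1.11 axis err deg 0.09
d [-0.001, 0.0005, -0.0005] r [-0.06, -0.1, 0.04]
d [-0.001, 0.0081, 0.002] r [-0.06, -0.1, 0.04]
d [-0.001, 0.019, 0.0055] r [-0.06, -0.1, 0.04]
u in tool [-8.000e-04  9.515e-01  3.078e-01]
(array([-1.07977318e+00,  2.44537849e-01, -2.77922963e-05,  3.25265554e-01]), np.int64(2089), np.float64(0.26684711886636936)) [-1.59238128e-03  1.80179221e+01]
```

View pics/o13.png

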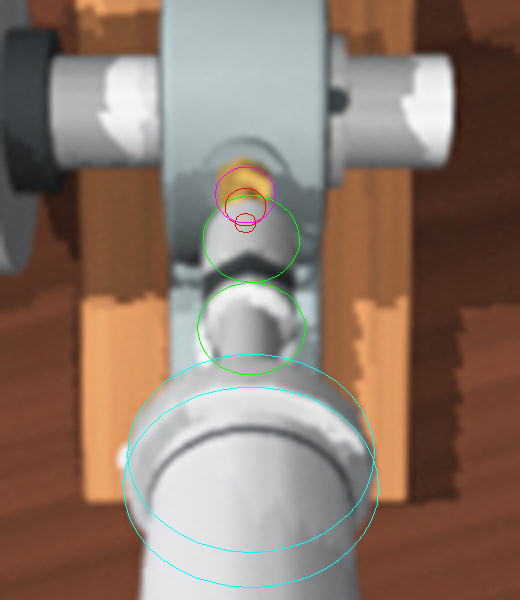

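View pics/s13.png

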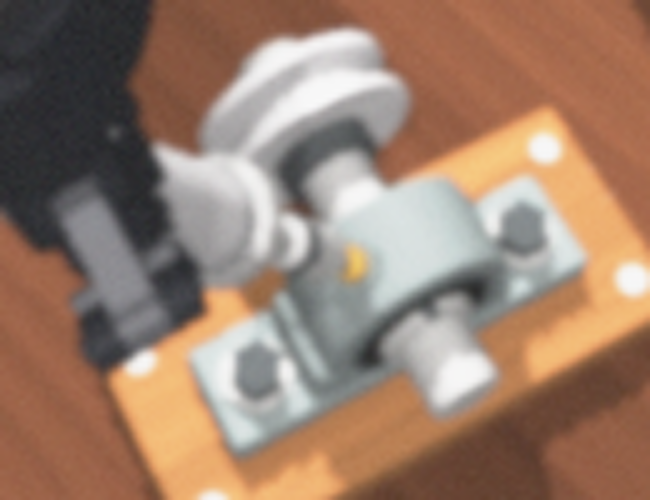

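Emit:
jog_arm:
  targets:
    - {"dx": -0.001,"dy": 0.004,"dz": 0.001,"rx": 0,"ry": -0.1,"rz": 0}
    - {"dx": -0.001,"dy": 0.008,"dz": 0.0022,"rx": 0,"ry": -0.1,"rz": 0}
    - {"dx": -0.001,"dy": 0.0115,"dz": 0.0033,"rx": 0,"ry": -0.1,"rz": 0}
    - {"dx": -0.001,"dy": 0.0115,"dz": 0.0033,"rx": 0,"ry": -0.1,"rz": 0}

```text
time_s: 20.1
tcp_pos: [426.9, -176.8, 195.1]
eef_rot: [[-0.264, 0.201, 0.943], [-0.965, -0.055, -0.258], [0.0, -0.978, 0.209]]
ft_force: [-0.8, 0.2, -4.0]
width: 26.5
```

```bash
python3 where.py -5 -11.5; python3 gunfit.py w14|tail -1; python3 ov.py w14 o14
```

```text
t 20.1 q [-0.09  0.05  0.36  2.25 -0.03  0.63 -1.55] F [-0.8  0.2 -4. ] w 26.45
mouth along n -3.84 lat x 0.12 lat y 0.0 axis err deg 0.06
d [0.0001, 0.0011, 0.0003] r [-0.04, 0.0, 0.04]
d [0.0001, 0.0073, 0.0023] r [-0.04, 0.0, 0.04]
u in tool [-3.000e-04  9.514e-01  3.081e-01]
(array([-0.99766496,  0.09965858, -0.00287665,  0.32876243]), np.int64(2073), np.float64(0.25213485418895015)) [-0.16481937 18.19892239]
```

View pics/o14.png

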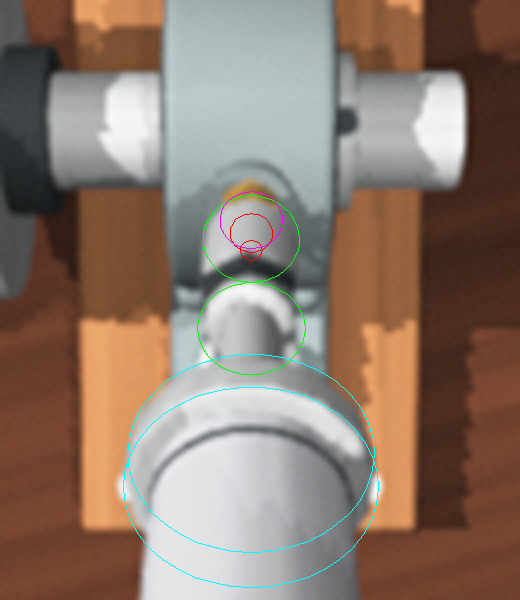

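Emit:
jog_arm:
  targets:
    - {"dx": 0,"dy": 0.002,"dz": 0.0007,"rx": 0,"ry": 0,"rz": 0}
    - {"dx": 0,"dy": 0.004,"dz": 0.0013,"rx": 0,"ry": 0,"rz": 0}
    - {"dx": 0,"dy": 0.006,"dz": 0.0019,"rx": 0,"ry": 0,"rz": 0}
    - {"dx": 0,"dy": 0.006,"dz": 0.0019,"rx": 0,"ry": 0,"rz": 0}

```text
time_s: 20.65
tcp_pos: [430.0, -177.6, 189.8]
eef_rot: [[-0.264, 0.202, 0.943], [-0.965, -0.056, -0.258], [0.0, -0.978, 0.209]]
ft_force: [0.4, -0.6, -4.7]
width: 26.5
```

```bash
python3 where.py -11.5 -15; python3 gunfit.py w15|tail -1; python3 ov.py w15 o15
```

```text
t 20.65 q [-0.09  0.07  0.36  2.25 -0.04  0.62 -1.53] F [ 0.4 -0.6 -4.7] w 26.53
mouth along n -10.05 lat x 0.23 lat y -0.0 axis err deg 0.07
d [0.0001, 0.0014, 0.0003] r [-0.06, 0.01, 0.04]
d [0.0001, 0.0047, 0.0014] r [-0.06, 0.01, 0.04]
u in tool [-2.000e-04  9.515e-01  3.077e-01]
(array([-1.0202123 ,  0.07182114, -0.00260285,  0.3288387 ]), np.int64(2076), np.float64(0.25255692620320813)) [-0.14913195 18.202866  ]
```

View pics/o15.png

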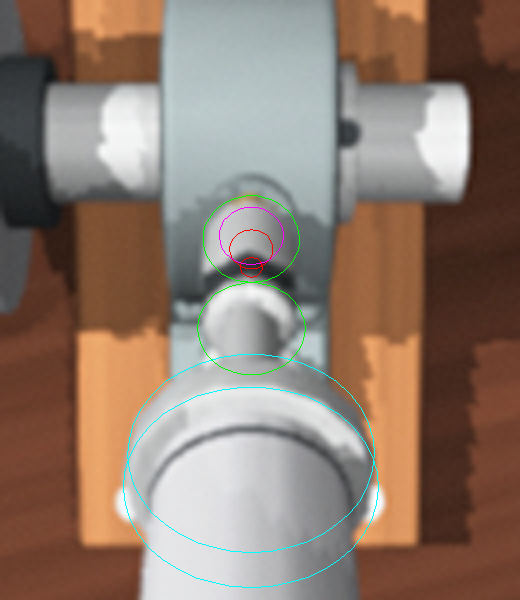

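Emit:
jog_arm:
  targets:
    - {"dx": 0,"dy": 0.002,"dz": 0.0006,"rx": 0,"ry": 0,"rz": 0}
    - {"dx": 0,"dy": 0.0035,"dz": 0.0011,"rx": 0,"ry": 0,"rz": 0}
    - {"dx": 0,"dy": 0.0035,"dz": 0.0011,"rx": 0,"ry": 0,"rz": 0}

```text
time_s: 21.08
tcp_pos: [431.6, -178.2, 187.2]
eef_rot: [[-0.264, 0.202, 0.943], [-0.965, -0.055, -0.258], [-0.0, -0.978, 0.209]]
ft_force: [-7.0, 2.1, 7.3]
width: 27.2
```

```bash
python3 where.py -16 -20; python3 gunfit.py w16|tail -1; python3 ov.py w16 o16
```

```text
t 21.075 q [-0.08  0.08  0.36  2.25 -0.05  0.61 -1.53] F [-7.   2.1  7.3] w 27.16
mouth along n -13.12 lat x 0.46 lat y -0.03 axis err deg 0.07
d [0.0, 0.0028, 0.0006] r [-0.06, -0.02, 0.01]
d [0.0, 0.0066, 0.0018] r [-0.06, -0.02, 0.01]
u in tool [1.000e-04 9.515e-01 3.077e-01]
(array([-0.98266525,  0.17401137, -0.00336534,  0.32602758]), np.int64(2079), np.float64(0.25939765999120845)) [-0.19281891 18.05739678]
```

View pics/o16.png

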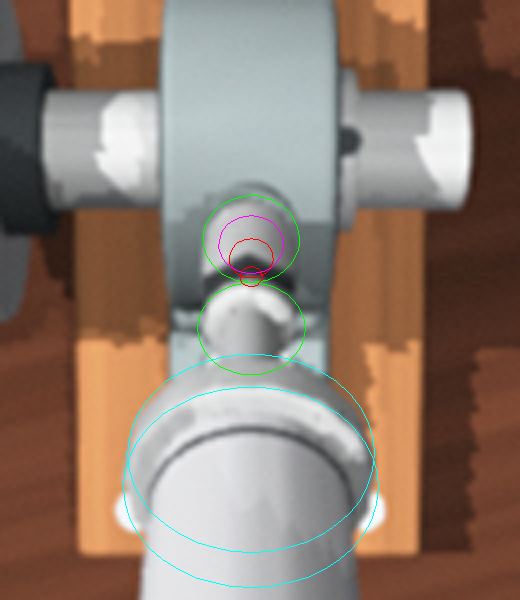

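Emit:
jog_arm:
  targets:
    - {"dx": 0,"dy": 0.002,"dz": 0.0005,"rx": 0,"ry": 0,"rz": 0}
    - {"dx": 0,"dy": 0.004,"dz": 0.001,"rx": 0,"ry": 0,"rz": 0}
    - {"dx": 0,"dy": 0.006,"dz": 0.0016,"rx": 0,"ry": 0,"rz": 0}
    - {"dx": 0,"dy": 0.006,"dz": 0.0016,"rx": 0,"ry": 0,"rz": 0}

```text
time_s: 21.62
tcp_pos: [434.4, -178.9, 181.9]
eef_rot: [[-0.264, 0.202, 0.943], [-0.965, -0.055, -0.258], [-0.0, -0.978, 0.21]]
ft_force: [-7.5, 2.0, 9.2]
width: 26.8
```

```bash
python3 where.py -22 -24; python3 gunfit.py w17|tail -1; python3 ov.py w17 o17
```

```text
t 21.625 q [-0.08  0.09  0.36  2.25 -0.06  0.6  -1.52] F [-7.5  2.   9.2] w 26.77
mouth along n -19.17 lat x 0.36 lat y -0.04 axis err deg 0.08
d [-0.0, 0.0027, 0.0007] r [-0.08, -0.02, 0.0]
d [-0.0, 0.0046, 0.0013] r [-0.08, -0.02, 0.0]
u in tool [2.000e-04 9.516e-01 3.075e-01]
(array([-1.05032613,  0.0965158 , -0.0016412 ,  0.32845965]), np.int64(2094), np.float64(0.24777997154263942)) [-0.09403371 18.18326506]
```

View pics/o17.png

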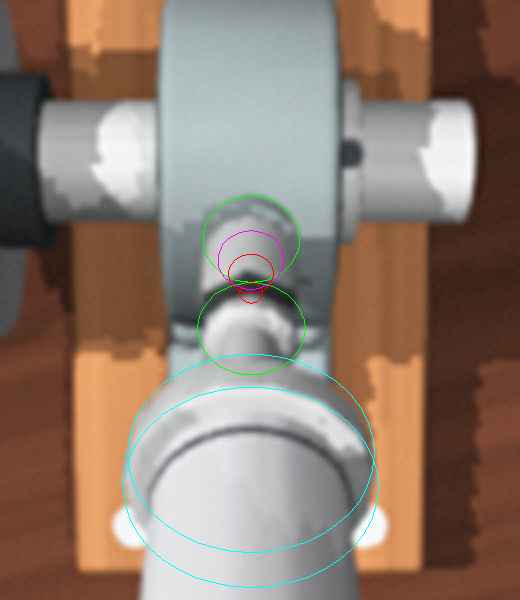

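Emit:
jog_arm:
  targets:
    - {"dx": 0,"dy": 0.002,"dz": 0.0006,"rx": 0,"ry": 0,"rz": 0}
    - {"dx": 0,"dy": 0.004,"dz": 0.0012,"rx": 0,"ry": 0,"rz": 0}
    - {"dx": 0,"dy": 0.0045,"dz": 0.0013,"rx": 0,"ry": 0,"rz": 0}
    - {"dx": 0,"dy": 0.0045,"dz": 0.0013,"rx": 0,"ry": 0,"rz": 0}

```text
time_s: 22.18
tcp_pos: [436.6, -179.5, 178.0]
eef_rot: [[-0.264, 0.202, 0.943], [-0.964, -0.055, -0.258], [-0.0, -0.978, 0.21]]
ft_force: [-8.4, 2.5, 12.2]
width: 26.6
```

```bash
python3 where.py -24 -25; python3 gunfit.py w18|tail -1; python3 ov.py w18 o18
```

```text
t 22.175 q [-0.08  0.1   0.36  2.25 -0.07  0.59 -1.51] F [-8.4  2.5 12.2] w 26.62
mouth along n -23.68 lat x 0.34 lat y -0.02 axis err deg 0.09
d [-0.0, 0.0003, -0.0] r [-0.09, -0.03, -0.0]
d [-0.0, 0.0013, 0.0003] r [-0.09, -0.03, -0.0]
u in tool [3.000e-04 9.516e-01 3.073e-01]
(array([-1.0226195 ,  0.11393967, -0.00219188,  0.32842297]), np.int64(2091), np.float64(0.2514362781901994)) [-0.12558547 18.18136834]
```

View pics/o18.png

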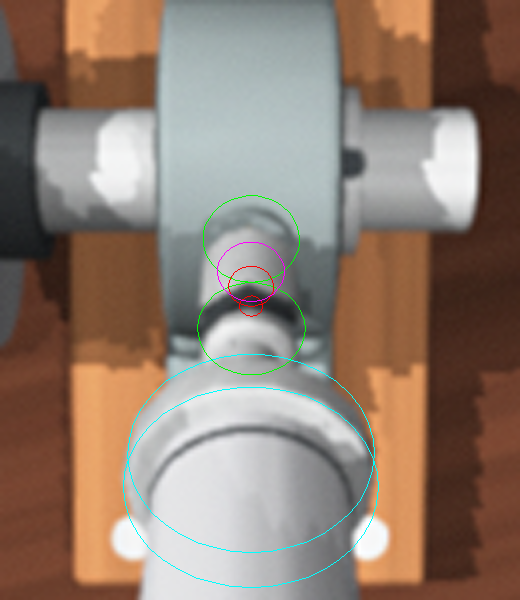

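```bash
python3 - <<'E'
from gunfit import *
from dock import *
T0=None;base=None
def row(nm):
    s,p=pickle.load(open(nm+".pkl","rb"));g=cv2.cvtColor(p["color"],cv2.COLOR_RGB2GRAY).astype(float)
    # dark band row at columns near edges of coupler and centre
    sc=[]
    for c0,c1 in((303,306),(310,315),(318,321)):
        pr=g[140:180,c0:c1].mean(1);w=np.clip(95-pr,0,None);sc.append((140+(np.arange(40)*w).sum()/max(w.sum(),1e-9),w.sum()))
    return sc
for nm in("w12","w13","w14","w15","w16","w17","w18"): print(nm,[(round(a,2),int(b)) for a,b in row(nm)])
_,p=pickle.load(open("w12.pkl","rb"));T=p["T_tool_cam"]
cam=T[:3,3]
for off in range(0,34,2):
    P=mouth_t-off*u_t; d=P-cam; side=-(d-(d@u_t)*u_t); side/=np.linalg.norm(side)
    print(off,proj(p,P+9*side,T[:3,:3],T[:3,3])[0].round(2),end=";")
E
```

```text
w12 [(np.float64(150.82), 126), (np.float64(155.82), 150), (np.float64(156.72), 250)]
w13 [(np.float64(158.89), 70), (np.float64(155.78), 154), (np.float64(158.49), 217)]
w14 [(np.float64(158.89), 71), (np.float64(155.84), 154), (np.float64(158.92), 232)]
w15 [(np.float64(158.93), 76), (np.float64(155.84), 166), (np.float64(159.07), 234)]
w16 [(np.float64(159.27), 73), (np.float64(156.43), 151), (np.float64(159.91), 225)]
w17 [(np.float64(163.57), 91), (np.float64(160.81), 169), (np.float64(163.15), 230)]
w18 [(np.float64(166.97), 79), (np.float64(164.19), 184), (np.float64(166.47), 243)]
0 [313.72 138.46];2 [313.73 139.68];4 [313.74 140.92];6 [313.75 142.18];8 [313.76 143.45];10 [313.77 144.74];12 [313.78 146.04];14 [313.79 147.37];16 [313.8  148.71];18 [313.81 150.07];20 [313.82 151.45];22 [313.83 152.85];24 [313.84 154.27];26 [313.85 155.72];28 [313.86 157.18];30 [313.87 158.66];32 [313.88 160.16];
```

Emit:
jog_arm:
  targets:
    - {"dx": 0,"dy": 0.0012,"dz": 0.0003,"rx": 0,"ry": 0,"rz": 0}
    - {"dx": 0,"dy": 0.0012,"dz": 0.0003,"rx": 0,"ry": 0,"rz": 0}
    - {"dx": 0,"dy": 0.0012,"dz": 0.0003,"rx": 0,"ry": 0,"rz": 0}
    - {"dx": 0,"dy": 0.0012,"dz": 0.0003,"rx": 0,"ry": 0,"rz": 0}

```text
time_s: 22.72
tcp_pos: [437.1, -179.7, 177.0]
eef_rot: [[-0.264, 0.202, 0.943], [-0.964, -0.055, -0.258], [-0.0, -0.978, 0.21]]
ft_force: [-8.0, 2.3, 12.4]
width: 27.0
```

```bash
python3 where.py; python3 gunfit.py w19|tail -1; python3 - <<'E'
from h import *
from cell import eyes
_,p=pickle.load(open("w19.pkl","rb"));g=cv2.cvtColor(p["color"],cv2.COLOR_RGB2GRAY).astype(float)
pr=g[140:180,310:315].mean(1);w=np.clip(95-pr,0,None);print(140+(np.arange(40)*w).sum()/w.sum())
q=eyes.snapshot("side");cv2.imwrite("pics/s19.png",q["color"][:,:,::-1])
E
python3 st.py
```

```text
t 22.725 q [-0.08  0.1   0.36  2.25 -0.07  0.59 -1.51] F [-8.   2.3 12.4] w 27.02
mouth along n -24.84 lat x 0.33 lat y -0.03 axis err deg 0.1
u in tool [3.000e-04 9.517e-01 3.072e-01]
(array([-1.00770033,  0.10390397, -0.00243261,  0.32871534]), np.int64(2088), np.float64(0.2567985216280647)) [-0.13937779 18.1964876 ]
165.1182108626198
22.825 [-0.077  0.104  0.359  2.248 -0.071  0.586 -1.506] [ 0. -0. -0.  0.  0.  0. -0.] [ 437.11 -179.68  176.94] 26.4 [-8.25  2.94 12.38]
[[-2.641e-01  2.024e-01  9.430e-01]
 [-9.645e-01 -5.500e-02 -2.583e-01]
 [-5.000e-04 -9.778e-01  2.098e-01]]
```

View pics/s19.png

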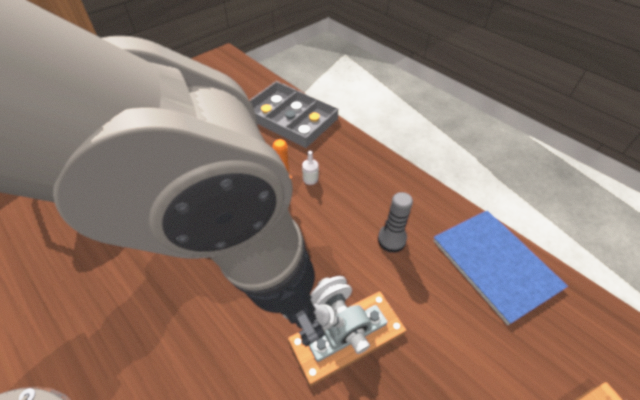

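```bash
python3 -c "
from cell import manip;print(manip.finish_job())"; python3 st.py
```

```text
the job is handed in; nothing more can be done
None
the job is handed in; nothing more can be done
```

The job is handed in: the gun's coupler is on the nipple, with the plunger held about 12.3 mm in out of 14 mm. The arm was still gripping the gun and pushing when I handed in, at 22.8 s of the 42 s allowed. `finish_job` reported no verdict, so this rests on my own checks.

**What I did:** I took the large silver gun from the rack's middle hole. My first upright grip put the arm at its elbow joint limit near the nipple, leaving it about 8 mm short of the pose. I stood the gun back in its hole and gripped it again with the hand tilted 18°. Then I lined it up on the nipple's 30° axis and pushed until it snapped on and the plunger went in.

**Last checks:**
- **Alignment:** The gun's axis was 0.1° off the nipple's estimated axis and within 0.4 mm of it sideways.
- **Plunger travel:** I worked this out from the coupler's dark band shifting in the wrist picture. It agrees with how far the arm pushed.
- **Force:** The push along the nipple was about 17.5 N, and the spring should give about 17.2 N at that depth. This includes about 3 N for the gun's weight.
- **Grip:** Finger opening was 26–27 mm, and the gun did not slip in the fingers.

**Not confirmed:**
- **Snap:** I did not see the jaws close. I infer it because the force reached about 12 N, above the 8 N needed, before the plunger began to move.
- **Camera differences:** The cameras differed by about 2 mm, so I used a compromise, with the nipple placed relative to the coupler in the wrist picture. The nipple still appeared roughly 1 mm off my model in the tilt direction.
- **Other things:** In the last side picture the arm hides the rack and most of what stands near it. I saw no sign of contact there during the moves.

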